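# Clip the sample case into its carrier, then load the carrier on the mixer dock

## Task

Clip the sample case into the loose carrier: hold it with one end low, tuck that end under the carrier's fixed lip, then press the other end down until the spring clip snaps over it. Then carry the two as one unit to the mixer dock, lay the carrier on the bed with its tongue towards the jaw, and slide it fully home until the spring pawl pops up behind it; let go and leave the tweezers, vial, timer and marker where they are.

Things in the scene. Friction and masses are not known exactly. Their poses are not given: they have to be found in the camera images.
- sample_case: Clear rigid bar-shaped sample case with four white wells, loose on the worktop: 42 mm wide (its x), 164 mm long (its y; either end may go first), 22 mm high, 0.16 kg give or take a fifth. Origin: centre of its underside, z up. Solid upright sides; grasp across the 42 mm.
- carrier: Loose aluminium shuttle with grey brackets, 0.6 kg give or take a fifth. Origin: underside, mid-width; x to the toe (lip and tongue), z up. Body x -96 to 98.5 mm, 56 mm wide, floor for the case at z = 16. Grasp across the plain 56 mm sides at x = 0 (z 0 to 16). No side walls from x -60 to 48. Case lies along x; seated origin x -2.5 to 0.5, z 16. A level case does not fit between lip and hook.
- toe_stop (a point): Toe end of the floor, in the carrier's frame (82.5, 0, 16) mm, axes as the carrier's: foot of a 10 mm high stop for the case's end. Above the stop a hollow runs 10 mm deeper. Fixed lip over it: underside 27 mm above this point, top 34, free edge at 6.5 mm heelwards. Cheeks 45.6 mm apart, from 20 mm heelwards on, flared 13 mm before. With the case's end tilted down about 16 degrees it tucks in freely.
- clip_hook (a point): Tip of the hook of the black spring clip at the heel, carrier frame (-78.5, 0, 40) mm when shut: 24 mm above the floor. The hook's sloping back rises 16 mm above this point, 10 mm outward. A case end pushed down (5 to 15 N) bends the clip out and it snaps over the case's top. Guides beside the case there, 45.6 mm apart, x -80 to -62, reach z = 39. A 16 degree tilt passes above the hook.
- clip (a joint): Hinge of the carrier's spring clip, rad: 0 upright (shut), grows to 0.45 as it is bent outward; it springs back by itself.
- tongue_tip (a point): Tip of the carrier's toe tongue, carrier frame (122, 0, 7.5) mm. The tongue is 40 mm wide, 9 mm thick and 23.5 mm long.
- dock: Fixed loading dock of a bench mixer, pale base 305 x 110 mm. Origin: at the worktop, under the origin of a carrier that is home; x points to the jaw (slide-in direction), z up. Steel bed top at z = 30 mm, x -160 to 101, 84 mm wide, bare before the rails. Lay the carrier with its origin at x about -55, y 0, z 30 (it holds the pawl down by its weight), then slide it to +x until it stops at x = 1.5.
- jaw_mouth (a point): Middle of the mouth of the grey jaw at the bed's end, dock frame (100, 0, 38) mm. The jaw's face is the stop for the carrier's body; its slot for the tongue is 48 mm wide, 28 mm deep, from the bed to a bridge 46 mm above the worktop (top at 57). Two rails 59.4 mm apart, 8 mm high, lead to it from 38 mm before, flared for 16 mm more.
- pawl (a joint): Spring pawl, a 32 mm wide steel block, 8 mm proud of the bed at dock x -108 to -97 mm. Value in m: 0 is up, grows to 0.009 as it is pressed down (about 1 to 2.5 N). Up behind a carrier that is home, it blocks its heel.
- tweezers: Steel tweezers 132 mm long, bystander, origin under the centre.
- vial_0: Small white-capped vial 22 mm wide, 45 mm high, bystander, origin under the centre.
- timer: White bench timer 58 x 64 x 21 mm, bystander, origin under the centre.
- marker_pen: Marker pen 128 mm long, bystander, origin under the centre.

How it is judged:
By the outcome, as a careful person would: the job done as asked, in the order asked, and still so for the second after the job is handed in, with the robot touching nothing.
It also fails if it takes over 66 s, if anything falls off the work surface, if the arm or the gripper's body presses on something with over 40 N, if the wrist force passes 120 N, or if a joint passes its speed limit or range.

## Robot

A 7-joint arm with a two-finger parallel gripper is mounted at the origin on a cart in front of the work surface, level with it; the furniture and walls round the work are solid. World frame = base frame: x ahead of the robot, y to its left, z up, the work surface at z = 0. Lengths are in m, angles in rad, forces in N, time in s.
With the tool pointing down it reaches from about 0.4 to 0.85 m from the base axis. Payload 10.4 kg.
Tool frame: the origin (TCP) lies on the centre line of the jaws, within the pads' length; the fingertips stand 17 mm ahead of it and the grasp point (between the pads) lies 2 mm behind it (manip.tcp_to_tips is the distance from the TCP to the fingertips, in m); z points along the fingers, x is the direction in which the jaws open and shut, and the axes are right-handed (so a half turn about z gives the same grasp; the last joint's range is limited). The gripper opens to 85 mm and grips with 20 to 120 N. Pads are 22 mm wide; open, the fingers measure 114 mm over their backs; the gripper's body (76 mm by 85 mm) begins 54 mm behind the grasp point. The pads swing forward as they close: fully open they stand 13 mm farther back than shut.
Start: joints at [-1.294, 0.332, -0.065, 1.46, 0.022, 1.35, -0.088], TCP at [0.185, 0.597, 0.248] pointing down, gripper open.
Joint ranges: [-2.6, 2.6], [-0.5, 2.12], [-1.47, 1.34], [0.16, 2.42], [-1.27, 4.41], [0.06, 2.06], [-2.6, 2.6]. Speed limits (rad/s): [2.22, 2.22, 2.79, 2.79, 3.14, 3.14, 3.14].

## Interface

Orientations are given as a unit quaternion [x, y, z, w].
In Python, from workcell import manip gives the robot as it stands.
- The arm moves only by the shell command python3 -m pendant 'ROWS' [FORCE]. ROWS is JSON, a list of rows, each a list of 3 entries, a list of its own where there are three numbers: the shift along the world's x, y, z in cm, then the turn, a rotation vector about the world's x, y, z in degrees, then the closure in counts, from 0 (fully open) to 255 (shut). A call has 1 to 12 rows; each row shifts and turns the pose as measured when the row begins; what a row does not reach is not made up. A row lasts 1/8 s, in which the tool goes at most 62.5 mm and 10.7 degrees, less where a joint would pass 70% of its speed; a pose out of reach is approached as far as the arm can. A call is refused whole if a number of a shift passes 6.25 or a number of a turn 10.7, either way. A call with a gripper value outside its range is refused whole. The fingers move at their own pace and stop on an object; FORCE is the grip in N (left out, the last holds). Time passes only in rows, so rows that do not move let the fingers close. It gives the time, the measured TCP pose, the force and the opening at its end, in the units of the state.
- manip.get_obs(): the state, without advancing time (a new reading comes with each control period).
- manip.camera(name): name is "scene" or "top"; returns a dict with "pixels" (480x640x3 uint8, red, green, blue), "range_z" (480x640 float32, m along the optical axis (not along the pixel's ray), 0 where there is no reading), "K" (3x3 intrinsics, pixels), "origin" and "rotation" of the camera in the world. Camera axes: x right, y down, z forward; pixel columns grow to the right and rows downward; lengths in m; the calibration is good to about 2 mm. A picture is of the moment at which its call begins.
- manip.hand_in(): hands the job in, once; it reports no verdict.
The state is a dict: "clock": time; "joint_pos": joint angles; "joint_velocities": joint speeds; "tau": joint torques, N m; "position": TCP position; "ee_rot": TCP orientation; "ft_force": force on the tool from outside, world axes, zero at the start; "torque": the same for the moment, N m; "grip_width": opening from 0.0 (shut) to 1.0 (fully open).
Only numpy, scipy, OpenCV 4.12 (cv2) and the standard library are available. Lean on these libraries where they do the work, as an engineer would, in place of code of your own. Each camera call takes 0.05 s, during which the arm holds its last target.

## Working session

There is one attempt and no reset: what is moved stays moved. The work goes in short steps, Python scripts to look and compute and a shell command to move; the robot and the scene stay as the last step left them, time stands still between calls to the robot, and variables do not carry over. Pictures are saved under pics/ and viewed, and the job is handed in when it is done.

```bash
ls -la; mkdir -p pics; python3 - <<'E'
from workcell import manip
import cv2,numpy as np
print(manip.get_obs())
for n in("scene","top"):
    c=manip.camera(n); cv2.imwrite(f"pics/{n}0.png",c["pixels"][:,:,::-1]); print(n,c["K"],c["origin"],c["rotation"])
    np.savez(f"pics/{n}0.npz",**{k:c[k] for k in("pixels","range_z","K","origin","rotation")})
E
```

```text
total 12
drwxr-xr-x  3 agent agent 4096 Dec  6 10:52 .
drwxr-xr-x 23 root  root  4096 Dec  6 10:52 ..
drwxr-xr-x  2 agent agent 4096 Dec  6 10:52 pics
{'clock': 0.0, 'joint_pos': array([-1.29361057,  0.33289194, -0.06470171,  1.46093699,  0.02159978,
        1.34988748, -0.0884983 ]), 'joint_velocities': array([ 0.00057529, -0.00109158, -0.00157633, -0.00047344,  0.00011296,
        0.001329  ,  0.00089859]), 'tau': array([ 2.41877224e-04, -6.25471830e+01,  4.90179111e-02, -3.91597724e+01,
        1.62058056e-02,  1.01864876e-02,  1.09988136e-06]), 'position': array([0.18447268, 0.59679337, 0.24750545]), 'ee_rot': array([ 8.04764493e-01,  5.93593801e-01, -5.54975857e-04,  4.49416518e-04]), 'ft_force': array([-0.17096052, -1.52886817, -0.58124575]), 'torque': array([0.04769887, 0.02595657, 0.03358514]), 'grip_width': 0.9989153878450218}
scene [[478.05094463   0.         319.14266667]
 [  0.         478.05094463 244.63132778]
 [  0.           0.           1.        ]] [ 0.06290049 -0.85961704  0.81707817] [ 0.86900673 -0.26009828  0.11410924 -0.40516079]
top [[546.18554859   0.         317.69919211]
 [  0.         546.18554859 248.4309092 ]
 [  0.           0.           1.        ]] [ 0.33257886 -0.11624195  1.34479959] [-0.69460583  0.71531389 -0.04407746  0.06249764]
```

View pics/scene0.png

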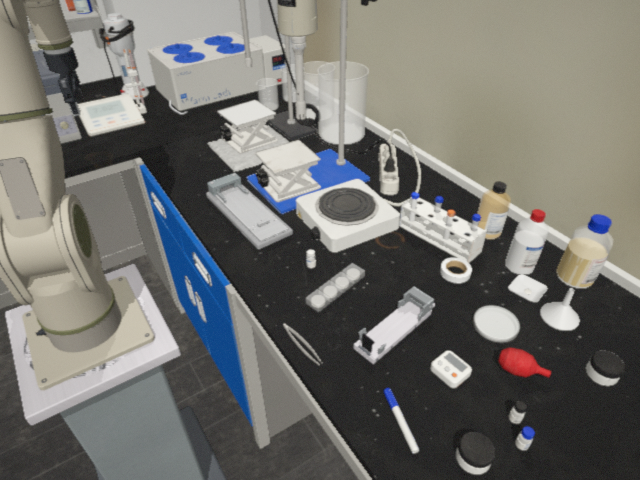

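View pics/top0.png

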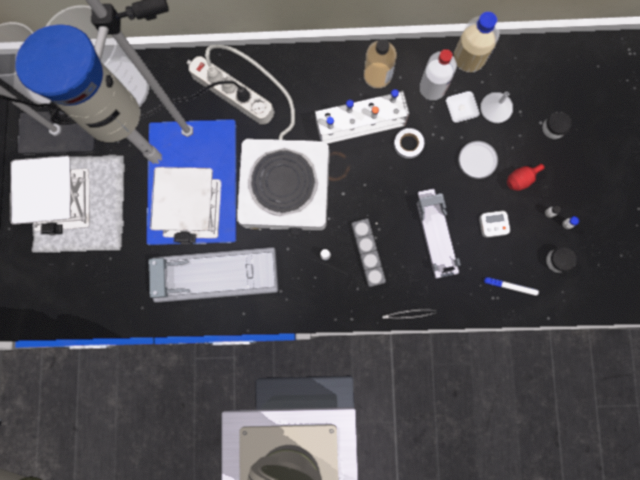

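```bash
cat > h.py <<'E'
import numpy as np,cv2
from scipy.spatial.transform import Rotation as R
from workcell import manip
def load(n):
    return dict(np.load(n))
def grab(n,tag=None):
    c=manip.camera(n)
    c={k:c[k] for k in("pixels","range_z","K","origin","rotation")}
    if tag:
        np.savez(f"pics/{tag}.npz",**c)
    return c
def rot(c):
    r=np.asarray(c["rotation"]); return r if r.shape==(3,3) else R.from_quat(r).as_matrix()
def cloud(c):
    K=c["K"];z=c["range_z"];v,u=np.mgrid[0:480,0:640]
    p=np.stack([(u-K[0,2])/K[0,0]*z,(v-K[1,2])/K[1,1]*z,z],-1)
    return p@rot(c).T+c["origin"]
def ray(c,u,v,h):
    K=c["K"];d=rot(c)@np.array([(u-K[0,2])/K[0,0],(v-K[1,2])/K[1,1],1]);o=np.asarray(c["origin"])
    return o+d*(h-o[2])/d[2]
def proj(c,p):
    q=(np.asarray(p)-c["origin"])@rot(c);K=c["K"]
    return q[...,:2]/q[...,2:]*[K[0,0],K[1,1]]+[K[0,2],K[1,2]]
def crop(c,u0,v0,u1,v1,s,fn):
    cv2.imwrite(fn,cv2.resize(c["pixels"][v0:v1,u0:u1,::-1],None,fx=s,fy=s,interpolation=cv2.INTER_CUBIC))
E
python3 - <<'E'
from h import *
t=load("pics/top0.npz");s=load("pics/scene0.npz")
for c in(t,s):
    P=cloud(c); print(c["range_z"].min(), [np.round(P[v,u],3) for u,v in ((300,300),(400,200),(215,275),(437,240),(368,255))] if c is t else "")
    m=(c["range_z"]>0)&(abs(P[...,2])<0.01); print(m.sum(), np.median(P[m][:,2]))
crop(t,330,170,560,330,3.4,"pics/t_c.png"); crop(t,140,240,290,310,5,"pics/t_d.png")
crop(s,290,240,480,400,4,"pics/s_c.png"); crop(s,190,160,310,260,6,"pics/s_d.png")
E
```

```text
0.0 [array([ 0.411, -0.037, -0.002]), array([ 0.654, -0.294,  0.002]), array([0.475, 0.167, 0.031]), array([ 0.546, -0.377,  0.018]), array([ 0.514, -0.207,  0.023])]
130661 -0.0006409714803374822
0.0 
94776 0.0010185012920989056
```

View pics/t_c.png

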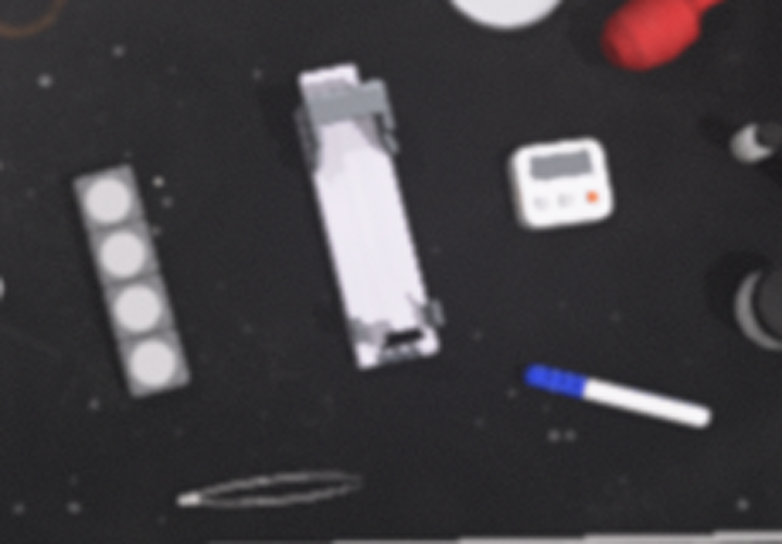

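View pics/t_d.png

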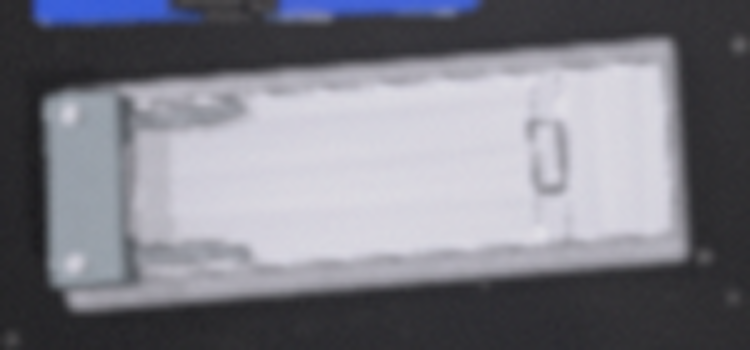

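View pics/s_c.png

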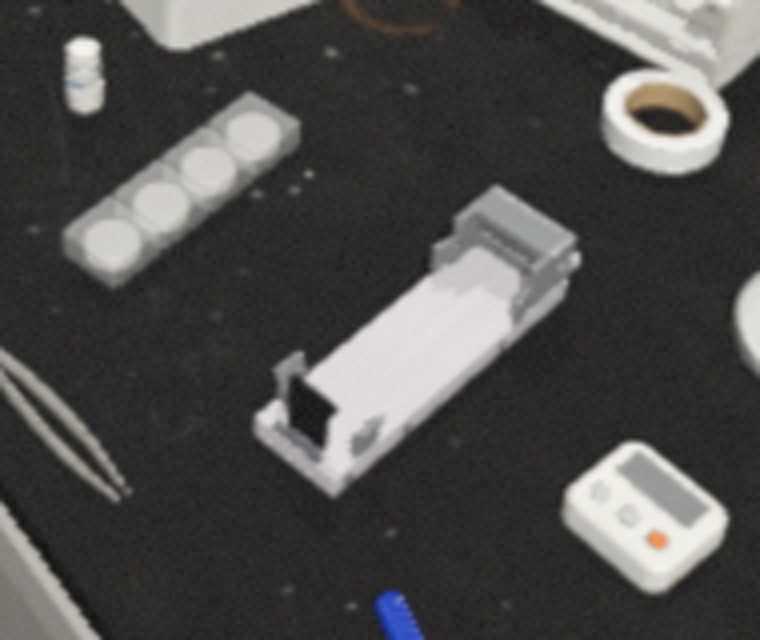

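View pics/s_d.png

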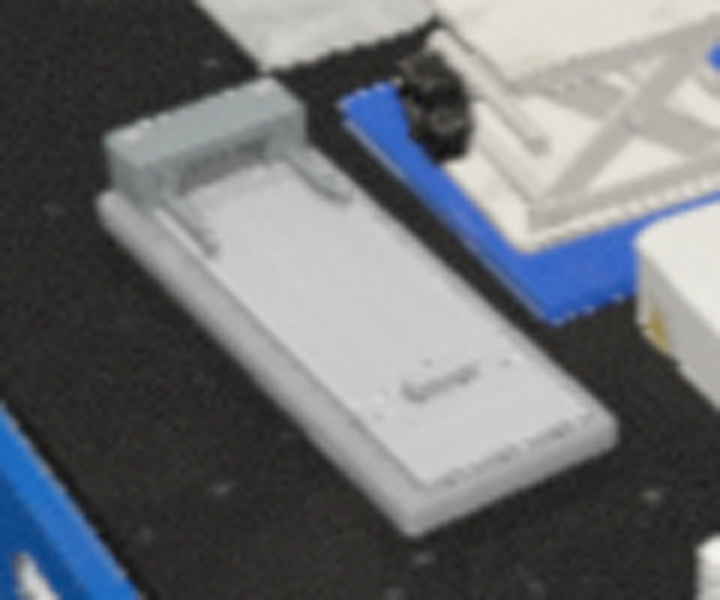

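```bash
cat > m0.py <<'E'
from h import *
t=load("pics/top0.npz");s=load("pics/scene0.npz")
def blobs(c,box,thr,h,amin,amax):
    g=c["pixels"].min(2); u0,v0,u1,v1=box
    m=(g[v0:v1,u0:u1]>thr).astype(np.uint8)
    n,l,st,ce=cv2.connectedComponentsWithStats(m)
    return [(st[i,4],np.round(ce[i]+[u0,v0],1),np.round(ray(c,*(ce[i]+[u0,v0]),h),4)) for i in range(1,n) if amin<st[i,4]<amax]
print("case wells")
for c,b in((t,(345,210,395,295)),(s,(295,255,372,315))):
    for thr in (150,170,190):
        r=blobs(c,b,thr,0.02,15,400)
        if len(r)==4:
            P=np.array([x[2][:2] for x in r]); d=P[-1]-P[0]
            print(thr,[x[0] for x in r],"ctr",P.mean(0),"ang",np.degrees(np.arctan2(d[1],d[0])),"len",np.hypot(*d))
        else: print(thr,len(r))
def rect(c,box,thr,h):
    g=c["pixels"].max(2);u0,v0,u1,v1=box
    m=(g[v0:v1,u0:u1]>thr).astype(np.uint8)
    cs,_=cv2.findContours(m,cv2.RETR_EXTERNAL,cv2.CHAIN_APPROX_NONE);k=max(cs,key=cv2.contourArea)[:,0]+[u0,v0]
    W=np.array([ray(c,u,v,h)[:2] for u,v in k]).astype(np.float32)*1000
    return cv2.minAreaRect(W)
print("case rect",rect(t,(345,210,395,295),75,0.022),rect(t,(345,210,395,295),95,0.022))
# heights
for c,nm in((t,'t'),(s,'s')):
    P=cloud(c);m=(c["range_z"]>0)
    def reg(x0,x1,y0,y1,z0,z1):
        k=m&(P[...,0]>x0)&(P[...,0]<x1)&(P[...,1]>y0)&(P[...,1]<y1)&(P[...,2]>z0)&(P[...,2]<z1);return P[k]
    q=reg(.4,.7,-.46,-.29,.008,.024);r=cv2.minAreaRect((q[:,:2]*1000).astype(np.float32));print(nm,"carrier z8-24",len(q),r)
    q=reg(.4,.7,-.46,-.29,.035,.07);print(" high",len(q),np.median(q,0) if len(q) else '')
    q=reg(.4,.6,-.0,.4,.02,.037);r=cv2.minAreaRect((q[:,:2]*1000).astype(np.float32));print(nm,"dock bed",len(q),r,np.median(q[:,2]))
    q=reg(.4,.6,.2,.4,.05,.07);r=cv2.minAreaRect((q[:,:2]*1000).astype(np.float32));print(nm,"jaw",len(q),r,np.median(q,0))
E
python3 m0.py
```

```text
case wells
150 [np.int32(160), np.int32(162), np.int32(162), np.int32(162)] ctr [ 0.5212   -0.206975] ang -167.10020298341803 len 0.12228626251545999
170 [np.int32(133), np.int32(134), np.int32(136), np.int32(137)] ctr [ 0.521425 -0.206925] ang -166.7702061163275 len 0.12234708823670466
190 [np.int32(113), np.int32(112), np.int32(114), np.int32(115)] ctr [ 0.5212  -0.20695] ang -167.24763979411205 len 0.12231716968602564
150 1
170 1
190 6
case rect ((522.490234375, -210.4358673095703), (165.70571899414062, 50.55614471435547), 13.168082237243652) ((522.0218505859375, -207.42608642578125), (162.9679412841797, 42.275333404541016), 13.002057075500488)
t carrier z8-24 1621 ((565.4359741210938, -363.4434814453125), (125.66399383544922, 219.44837951660156), 87.28233337402344)
 high 362 [ 0.63311675 -0.36968911  0.04853108]
t dock bed 4873 ((509.8158874511719, 168.2357177734375), (178.09487915039062, 337.0038757324219), 1.6986110210418701) 0.0278993899242177
t jaw 614 ((509.9527893066406, 278.94110107421875), (77.14186096191406, 180.2532196044922), 58.27682113647461) [0.47493868 0.29981179 0.05605112]
s carrier z8-24 1713 ((567.5829467773438, -375.54180908203125), (219.8961181640625, 58.979248046875), 10.950580596923828)
 high 477 [ 0.62870426 -0.37588568  0.049403  ]
s dock bed 2678 ((513.8240966796875, 165.60531616210938), (180.95062255859375, 332.5683288574219), 3.191049814224243) 0.03010077110466569
s jaw 330 ((520.2380981445312, 279.8329772949219), (87.1862564086914, 196.57362365722656), 60.137638092041016) [0.48055165 0.29278756 0.05792032]
```

```bash
cat > m1.py <<'E'
from h import *
t=load("pics/top0.npz");s=load("pics/scene0.npz")
def cont(c,box,thr):
    g=c["pixels"].max(2);u0,v0,u1,v1=box
    g=cv2.resize(g[v0:v1,u0:u1],None,fx=4,fy=4,interpolation=cv2.INTER_CUBIC)
    m=(g>thr).astype(np.uint8)
    cs,_=cv2.findContours(m,cv2.RETR_EXTERNAL,cv2.CHAIN_APPROX_NONE);k=max(cs,key=cv2.contourArea)[:,0]
    return (k+.5)/4-.5+[u0,v0]
def toW(c,k,h): return np.array([ray(c,u,v,h)[:2] for u,v in k])*1000
def inframe(W,o,a):
    a=np.radians(a);Rm=np.array([[np.cos(a),np.sin(a)],[-np.sin(a),np.cos(a)]]);return (W-o)@Rm.T
def side(W,o,a,xr,sgn,half):
    q=inframe(W,o,a);k=(q[:,0]>xr[0])&(q[:,0]<xr[1])&(q[:,1]*sgn>half-9)&(q[:,1]*sgn<half+9)
    p=np.polyfit(q[k,0],q[k,1],1);return k.sum(),"y0 %.2f slope %.2f deg"%(p[1],np.degrees(np.arctan(p[0])))
def end(W,o,a,xe,yr):
    q=inframe(W,o,a);k=(abs(q[:,0]-xe)<9)&(abs(q[:,1])<yr)
    p=np.polyfit(q[k,1],q[k,0],1);return k.sum(),"x %.2f slope %.2f"%(p[1],-np.degrees(np.arctan(p[0])))
if __name__=="__main__":
    print("CARRIER"); o=np.array([552.,-378.]);a=12.
    for n,c,b,ths in(("t",t,(405,180,470,290),(90,130)),("s",s,(345,280,445,370),(90,130))):
      for th in ths:
        k=cont(c,b,th)
        for h in(0,.016):
            W=toW(c,k,h); print(n,th,h,"+y",side(W,o,a,(-55,45),1,28),"-y",side(W,o,a,(-55,45),-1,28),"heel",end(W,o,a,-96,20),"tip(7.5+4.5)",end(toW(c,k,.012),o,a,122,12))
    print("CASE"); o=np.array([521.3,-207.]);a=13.
    for n,c,b,ths in(("t",t,(345,210,395,295),(80,95,110)),("s",s,(295,255,372,315),(80,95,110))):
      for th in ths:
        k=cont(c,b,th)
        for h in(0,.022):
            W=toW(c,k,h); print(n,th,h,"+",side(W,o,a,(-65,65),1,21),"-",side(W,o,a,(-65,65),-1,21),"near",end(W,o,a,-82,14),"far",end(W,o,a,82,14))
E
python3 m1.py
```

```text
CARRIER
t 90 0 +y (np.int64(156), 'y0 25.75 slope -1.58 deg') -y (np.int64(132), 'y0 -36.08 slope -1.55 deg') heel (np.int64(64), 'x -93.44 slope 0.37') tip(7.5+4.5) (np.int64(38), 'x 126.42 slope -2.32')
t 90 0.016 +y (np.int64(158), 'y0 28.98 slope -1.60 deg') -y (np.int64(157), 'y0 -32.16 slope -1.64 deg') heel (np.int64(64), 'x -94.32 slope -2.62') tip(7.5+4.5) (np.int64(38), 'x 126.42 slope -2.32')
t 130 0 +y (np.int64(155), 'y0 24.23 slope -1.61 deg') -y (np.int64(156), 'y0 -34.74 slope -1.55 deg') heel (np.int64(61), 'x -90.32 slope 2.63') tip(7.5+4.5) (np.int64(37), 'x 125.05 slope -2.21')
t 130 0.016 +y (np.int64(157), 'y0 27.48 slope -1.64 deg') -y (np.int64(158), 'y0 -30.79 slope -1.55 deg') heel (np.int64(69), 'x -90.99 slope -2.40') tip(7.5+4.5) (np.int64(37), 'x 125.05 slope -2.21')Traceback (most recent call last):
  File "m1.py", line 24, in <module>
    W=toW(c,k,h); print(n,th,h,"+y",side(W,o,a,(-55,45),1,28),"-y",side(W,o,a,(-55,45),-1,28),"heel",end(W,o,a,-96,20),"tip(7.5+4.5)",end(toW(c,k,.012),o,a,122,12))
                                                                                                                                      ~~~^^^^^^^^^^^^^^^^^^^^^^^^^^
  File "m1.py", line 17, in end
    p=np.polyfit(q[k,1],q[k,0],1);return k.sum(),"x %.2f slope %.2f"%(p[1],-np.degrees(np.arctan(p[0])))
    raise TypeError("expected non-empty vector for x")
TypeError: expected non-empty vector for x
```

```bash
sed -i 's/    p=np.polyfit/    if k.sum()<5: return "none"\n    p=np.polyfit/; s/o=np.array(\[552.,-378.\]);a=12./o=np.array([555.,-379.]);a=10.4/' m1.py; python3 m1.py
```

```text
CARRIER
t 90 0 +y (np.int64(155), 'y0 27.26 slope -0.01 deg') -y (np.int64(155), 'y0 -34.59 slope -0.04 deg') heel (np.int64(64), 'x -96.18 slope 2.81') tip(7.5+4.5) (np.int64(38), 'x 123.59 slope 0.02')
t 90 0.016 +y (np.int64(157), 'y0 30.49 slope -0.01 deg') -y (np.int64(157), 'y0 -30.62 slope -0.01 deg') heel (np.int64(64), 'x -97.06 slope -0.04') tip(7.5+4.5) (np.int64(38), 'x 123.59 slope 0.02')
t 130 0 +y (np.int64(156), 'y0 25.74 slope -0.05 deg') -y (np.int64(155), 'y0 -33.20 slope 0.05 deg') heel (np.int64(92), 'x -91.62 slope 7.43') tip(7.5+4.5) (np.int64(37), 'x 122.23 slope 0.25')
t 130 0.016 +y (np.int64(158), 'y0 28.97 slope -0.08 deg') -y (np.int64(157), 'y0 -29.25 slope 0.06 deg') heel (np.int64(101), 'x -92.12 slope 1.74') tip(7.5+4.5) (np.int64(37), 'x 122.23 slope 0.25')
s 90 0 +y none -y (np.int64(129), 'y0 -25.58 slope 0.05 deg') heel (np.int64(57), 'x -95.31 slope 0.10') tip(7.5+4.5) (np.int64(10), 'x 151.05 slope -66.64')
s 90 0.016 +y (np.int64(129), 'y0 31.16 slope -0.65 deg') -y (np.int64(132), 'y0 -32.58 slope -0.04 deg') heel (np.int64(58), 'x -104.63 slo
[... 1800 characters left out ...]
, 'x 83.72 slope 0.34')
s 95 0 + none - (np.int64(160), 'y0 -15.36 slope -0.21 deg') near (np.int64(36), 'x -76.05 slope 0.43') far (np.int64(5), 'x 108.98 slope -56.45')
s 95 0.022 + (np.int64(153), 'y0 22.19 slope -0.08 deg') - (np.int64(150), 'y0 -29.24 slope -0.19 deg') near (np.int64(38), 'x -89.43 slope -6.72') far (np.int64(35), 'x 83.06 slope -0.03')
s 110 0 + none - (np.int64(172), 'y0 -13.56 slope -0.26 deg') near (np.int64(39), 'x -74.62 slope 1.44') far (np.int64(21), 'x 125.33 slope -73.22')
s 110 0.022 + (np.int64(156), 'y0 21.50 slope -0.10 deg') - (np.int64(181), 'y0 -27.46 slope -0.37 deg') near (np.int64(39), 'x -87.93 slope -7.62') far (np.int64(35), 'x 82.39 slope -0.26')
```

```bash
cat > m2.py <<'E'
from m1 import *
o=np.array([472.,172.]);a=95.5
for n,c,b in(("t",t,(140,240,290,310)),("s",s,(195,165,300,255))):
  for th in(70,90,120) if n=="t" else (90,120,140):
    k=cont(c,b,th)
    for h in(0,.022,.03):
        W=toW(c,k,h); print(n,th,h,cv2.minAreaRect(W.astype(np.float32)),"+y",side(W,o,a,(-130,60),1,55),"-y",side(W,o,a,(-130,60),-1,55),"near",end(W,o,a,-165,40))
# bed bright in top
k=cont(t,(140,240,290,310),200);W=toW(t,k,.03);print("bed",cv2.minAreaRect(W.astype(np.float32)))
P=cloud(t);m=t["range_z"]>0;
q=inframe(P[...,:2]*1000,o,a)
# height profile along dock x through mid, top & scene
for c in(t,s):
    P=cloud(c);q=inframe(P[...,:2]*1000,o,a);print([ (x,np.round(np.median(P[...,2][(abs(q[...,0]-x)<3)&(abs(q[...,1])<30)])*1000,1)) for x in range(-180,160,8)])
    print("y",[ (y,np.round(np.median(P[...,2][(abs(q[...,1]-y)<2)&(abs(q[...,0]+30)<60)])*1000,1)) for y in range(-66,67,4)])
E
python3 m2.py
```

```text
t 70 0 ((480.43194580078125, 179.7370147705078), (117.54671478271484, 322.2192077636719), 2.9764175415039062) +y (np.int64(306), 'y0 49.08 slope -2.50 deg') -y (np.int64(99), 'y0 -67.07 slope -2.57 deg') near none
t 70 0.022 ((478.0132751464844, 174.89501953125), (115.623779296875, 316.9479064941406), 2.9763875007629395) +y (np.int64(311), 'y0 50.80 slope -2.50 deg') -y (np.int64(236), 'y0 -63.31 slope -2.46 deg') near (np.int64(50), 'x -155.73 slope -2.28')
t 70 0.03 ((477.1336669921875, 173.13427734375), (114.92449188232422, 315.0310363769531), 2.9763925075531006) +y (np.int64(313), 'y0 51.42 slope -2.51 deg') -y (np.int64(295), 'y0 -61.98 slope -2.44 deg') near (np.int64(78), 'x -156.42 slope -2.42')
t 90 0 ((480.43853759765625, 179.84999084472656), (114.65802764892578, 319.56182861328125), 3.0021862983703613) +y (np.int64(278), 'y0 47.92 slope -2.45 deg') -y (np.int64(154), 'y0 -65.55 slope -2.45 deg') near none
t 90 0.022 ((478.0196228027344, 175.0061492919922), (112.7823257446289, 314.33404541015625), 3.0021908283233643) +y (np.int64(311), 'y0 49.64 slope -2.46 deg') -y (np.int
[... 5377 characters left out ...]
), (-36, np.float64(31.2)), (-28, np.float64(31.2)), (-20, np.float64(31.0)), (-12, np.float64(31.5)), (-4, np.float64(31.5)), (4, np.float64(30.7)), (12, np.float64(31.3)), (20, np.float64(31.4)), (28, np.float64(31.3)), (36, np.float64(31.3)), (44, np.float64(31.5)), (52, np.float64(31.1)), (60, np.float64(30.6)), (68, np.float64(31.7)), (76, np.float64(31.5)), (84, np.float64(31.2)), (92, np.float64(31.7)), (100, np.float64(31.7)), (108, np.float64(32.0)), (116, np.float64(51.0)), (124, np.float64(57.3)), (132, np.float64(57.3)), (140, np.float64(30.2)), (148, np.float64(56.8)), (156, np.float64(nan))]
  return _methods._mean(a, axis=axis, dtype=dtype,
  ret = ret.dtype.type(ret / rcount)
```

```bash
python3 -m pendant '[[[3.5,-5,0],[0,0,-10.5],0],[[3.5,-5,0],[0,0,-10.5],0],[[3.5,-5,0],[0,0,-10.5],0],[[3.5,-5,0],[0,0,-10.5],0],[[3.5,-5,0],[0,0,-10.5],0],[[3.5,-5,0],[0,0,-10.5],0],[[1.2,-6,0],[0,0,-10.5],0],[[1.2,-6,0],[0,0,-10.5],0]]'
cat > st.py <<'E'
from h import *
o=manip.get_obs();M=R.from_quat(o["ee_rot"]).as_matrix()
print("t",round(o["clock"],2),"pos mm",np.round(o["position"]*1000,1),"jaw deg %.2f"%np.degrees(np.arctan2(M[1,0],M[0,0])),"z",np.round(M[:,2],3),"x",np.round(M[:,0],3),"F",np.round(o["ft_force"],1),"T",np.round(o["torque"],2),"w %.1f"%(o["grip_width"]*85),"j",np.round(o["joint_pos"],2))
E
python3 st.py
```

```text
clock: 1.1
position: [0.4188, 0.1682, 0.244]
ee_rot: [0.994, -0.111, -0.002, -0.001]
ft_force: [1.2, -0.2, 0.9]
grip_width: 1.001
t 1.1 pos mm [418.8 168.2 244. ] jaw deg -12.79 z [-0.005  0.002 -1.   ] x [ 0.975 -0.221 -0.005] F [ 1.2 -0.2  0.9] T [-0.06 -0.04 -0.01] w 85.1 j [-0.86 -0.07  0.36  1.92  0.02  1.29 -0.72]
```

```bash
python3 -m pendant '[[[1,-5.5,0],[0,0,-9.4],0],[[1,-5.5,0],[0,0,-9.4],0],[[1,-5.5,0],[0,0,-9.4],0],[[1,-5.5,0],[0,0,-9.4],0],[[1,-5.5,0],[0,0,-9.4],0],[[1,-5.5,0],[0,0,-9.4],0],[[1,-5,-2],[0,0,-8],0],[[0,0,-4],[0,0,0],0]]'
python3 st.py
```

```text
clock: 2.1
position: [0.489, -0.2301, 0.185]
ee_rot: [0.767, -0.642, 0.002, -0.004]
ft_force: [0.1, 1.2, -0.3]
grip_width: 0.996
t 2.1 pos mm [ 489.  -230.1  185. ] jaw deg -79.84 z [ 0.008  0.003 -1.   ] x [ 0.176 -0.984 -0.002] F [ 0.1  1.2 -0.3] T [ 0.08 -0.03  0.02] w 84.7 j [-0.36  0.23  0.83  1.81 -0.19  1.17 -0.87]
```

```bash
python3 -m pendant '[[[0.26,1.76,-6],[0,0,2.7],0],[[0,0,-4.5],[0,0,0],0],[[0,0,0],[0,0,0],0]]'
python3 st.py; python3 - <<'E'
from h import *
t=grab("top","t1");s=grab("scene","s1")
o=manip.get_obs();M=R.from_quat(o["ee_rot"]).as_matrix()
for c,n in((t,'t'),(s,'s')):
    print(n,"tcp",proj(c,o["position"]),"tip",proj(c,o["position"]+M[:,2]*.017))
    im=c["pixels"]
crop(t,320,200,420,300,7,"pics/t1.png");crop(s,270,180,400,330,4,"pics/s1.png")
E
```

```text
clock: 2.48
position: [0.4893, -0.2126, 0.0746]
ee_rot: [0.782, -0.624, -0.0, -0.002]
ft_force: [-0.7, -0.7, 0.4]
grip_width: 0.999
t 2.48 pos mm [ 489.3 -212.6   74.6] jaw deg -77.19 z [ 0.002  0.003 -1.   ] x [ 0.222 -0.975 -0.003] F [-0.7 -0.7  0.4] T [-0.04  0.04  0.01] w 84.9 j [-0.31  0.38  0.75  1.92 -0.32  0.96 -0.76]
t tcp [372.80037594 261.07872289] tip [372.26563922 261.93233668]
s tcp [326.75584193 272.98311667] tip [326.81519408 278.403694  ]
```

View pics/t1.png

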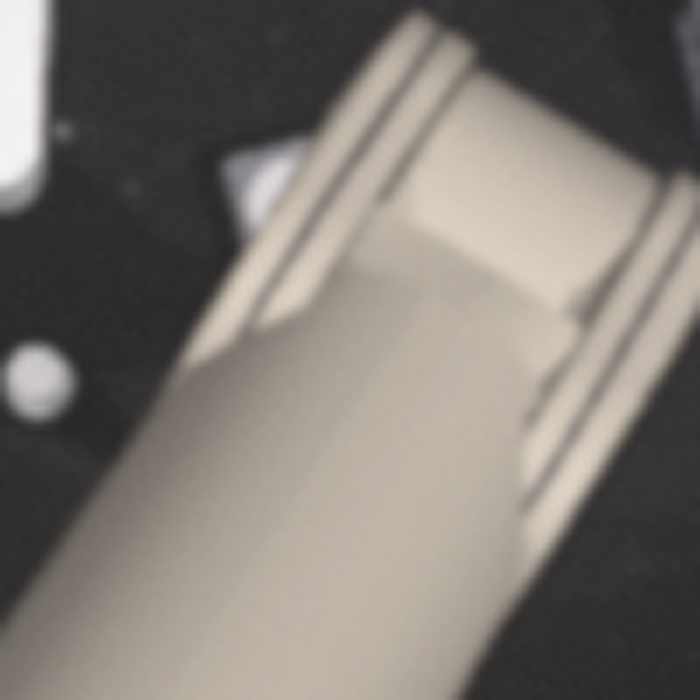

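View pics/s1.png

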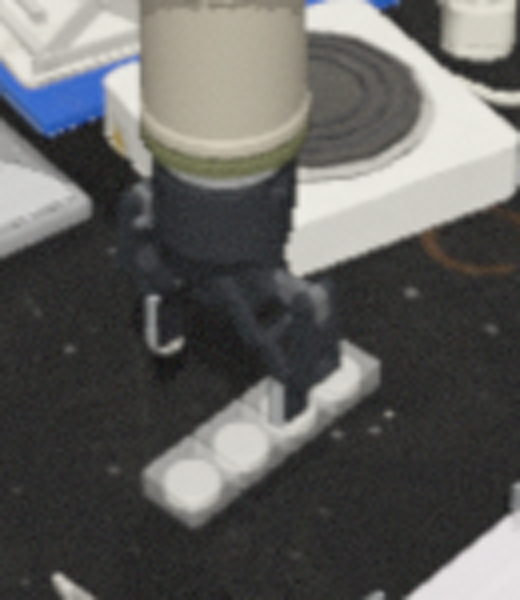

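```bash
python3 - <<'E'
from h import *
s=load("pics/s1.npz")
o=manip.get_obs();M=R.from_quat(o["ee_rot"]).as_matrix()
p=o["position"]
# finger tips inner faces open; tips retracted 13mm
for sg in(1,-1):
  for d in(.0425,.057):
    for w in(-.011,.011):
      print(sg,d,w,np.round(proj(s,p+M[:,0]*sg*d+M[:,1]*w+M[:,2]*.004),1),np.round(proj(s,p+M[:,0]*sg*d+M[:,1]*w+M[:,2]*.017),1))
crop(s,300,235,375,300,10,"pics/s1b.png")
P=cloud(s);
for u,v in((340,283),(345,283),(338,280),(312,264)): print(u,v,P[v,u].round(4))
E
```

```text
1 0.0425 -0.011 [344.2 280.9] [344.1 285.1]
1 0.0425 0.011 [337.4 286.1] [337.4 290.3]
1 0.057 -0.011 [349.1 284.1] [349.  288.3]
1 0.057 0.011 [342.4 289.4] [342.3 293.6]
-1 0.0425 -0.011 [316.7 263. ] [316.8 267.1]
-1 0.0425 0.011 [309.9 267.8] [310.1 271.9]
-1 0.057 -0.011 [312.2 260.1] [312.4 264.2]
-1 0.057 0.011 [305.4 264.9] [305.6 269. ]
340 283 [ 0.4947 -0.2609  0.0842]
345 283 [ 0.5048 -0.2654  0.0824]
338 280 [ 0.4903 -0.2593  0.0944]
312 264 [ 0.4779 -0.1738  0.0822]
```

View pics/s1b.png

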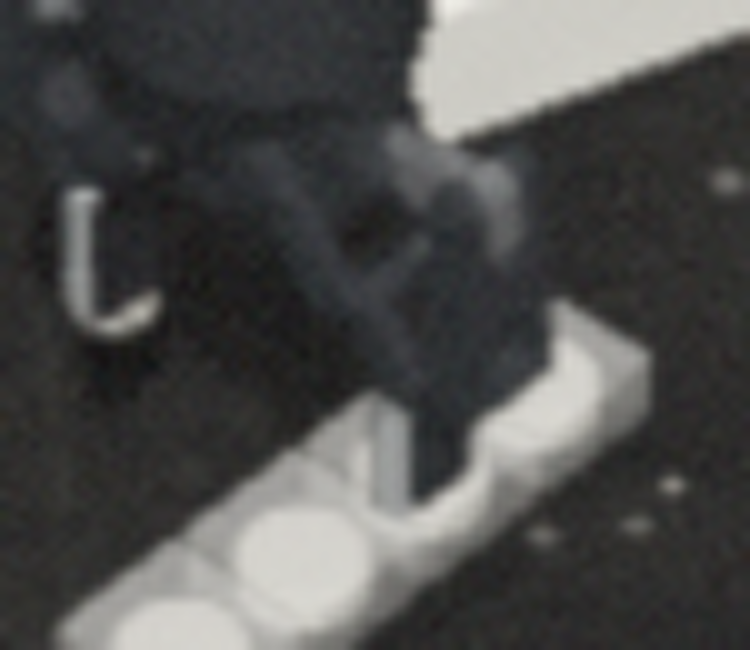

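```bash
python3 -m pendant '[[[0.23,0,-3],[0,0,0],0],[[0,0,-2.1],[0,0,0],0],[[0,0,0],[0,0,0],120],[[0,0,0],[0,0,0],120],[[0,0,0],[0,0,0],130],[[0,0,0],[0,0,0],130]]' 40
python3 st.py;python3 - <<'E'
from h import *
s=grab("scene","s2");crop(s,290,235,390,325,8,"pics/s2.png")
E
```

```text
clock: 3.32
position: [0.4998, -0.2151, 0.0347]
ee_rot: [0.782, -0.624, 0.008, -0.007]
ft_force: [-0.7, 0.0, -1.1]
grip_width: 0.491
t 3.33 pos mm [ 499.8 -215.1   34.7] jaw deg -77.16 z [ 0.021  0.001 -1.   ] x [ 0.222 -0.975  0.004] F [-0.7  0.  -1.1] T [0.02 0.07 0.06] w 41.7 j [-0.27  0.45  0.71  1.93 -0.39  0.87 -0.7 ]
```

View pics/s2.png

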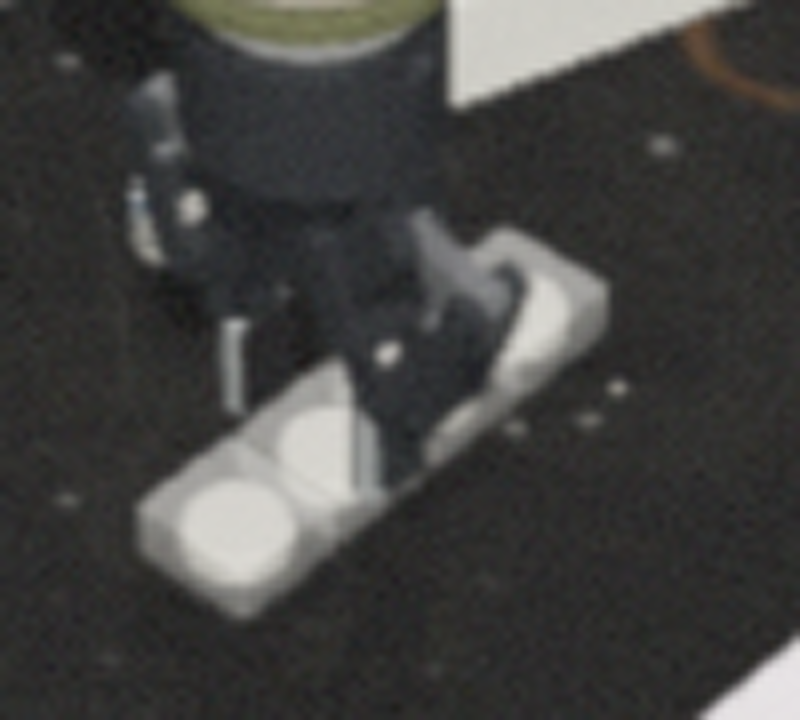

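```bash
python3 -m pendant '[[[0,0,0],[0,0,0],60],[[0,0,0],[0,0,0],60],[[0,0,0],[0,0,0],60]]' 40
python3 st.py; python3 m1.py >/dev/null; python3 - <<'E'
from m1 import *
s=grab("scene","s3");
P=s["pixels"]
crop(s,290,235,390,325,8,"pics/s3.png")
E
```

```text
clock: 3.75
position: [0.5001, -0.2152, 0.035]
ee_rot: [0.782, -0.624, 0.008, -0.007]
ft_force: [-0.1, -1.1, -0.4]
grip_width: 0.764
t 3.75 pos mm [ 500.1 -215.2   35. ] jaw deg -77.17 z [ 0.022  0.001 -1.   ] x [ 0.222 -0.975  0.004] F [-0.1 -1.1 -0.4] T [0.01 0.04 0.05] w 64.9 j [-0.27  0.45  0.71  1.93 -0.39  0.87 -0.7 ]
```

View pics/s3.png

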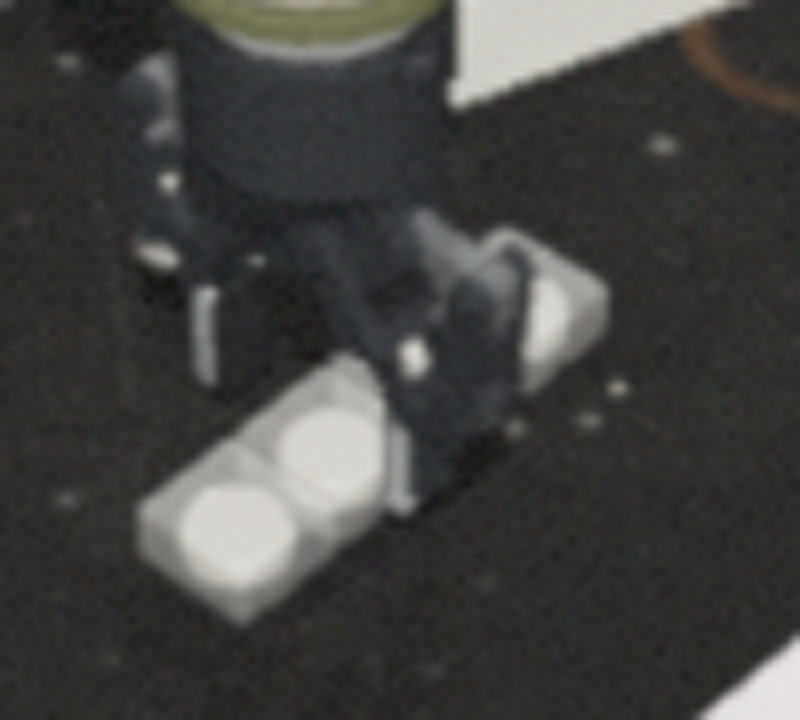

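```bash
python3 -m pendant '[[[-1,-0.23,-0.6],[0,1.2,0],60],[[0,0,-0.6],[0,0,0],60]]' 40
python3 st.py;  python3 -m pendant '[[[0,0,0],[0,0,0],60]]'; python3 st.py
```

```text
clock: 4.05
position: [0.4894, -0.2177, 0.0225]
ee_rot: [0.782, -0.624, -0.0, -0.0]
ft_force: [1.4, -1.2, 0.6]
grip_width: 0.765
t 4.05 pos mm [ 489.4 -217.7   22.5] jaw deg -77.17 z [-0.     0.001 -1.   ] x [ 0.222 -0.975 -0.001] F [ 1.4 -1.2  0.6] T [ 0.01 -0.03  0.01] w 65.0 j [-0.26  0.47  0.7   1.94 -0.39  0.87 -0.69]
clock: 4.18
position: [0.489, -0.2177, 0.0218]
ee_rot: [0.782, -0.624, -0.001, -0.0]
ft_force: [-0.3, 0.4, -0.4]
grip_width: 0.766
t 4.17 pos mm [ 489.  -217.7   21.8] jaw deg -77.17 z [-0.001  0.001 -1.   ] x [ 0.222 -0.975 -0.001] F [-0.3  0.4 -0.4] T [-0.04  0.03 -0.04] w 65.1 j [-0.26  0.47  0.7   1.95 -0.39  0.87 -0.69]
```

```bash
python3 -m pendant '[[[0,0,0],[0,0,0],200],[[0,0,0],[0,0,0],200],[[0,0,0],[0,0,0],200],[[0,0,0],[0,0,0],200],[[0,0,2],[0,0,0],200],[[0,0,4],[0,0,0],200],[[0,0,4],[0,0,0],200],[[0,0,0],[0,0,0],200]]' 70
python3 st.py; python3 - <<'E'
from h import *
s=grab("scene","s4");crop(s,270,205,400,325,6,"pics/s4.png")
t=grab("top","t4");crop(t,320,200,460,300,5,"pics/t4.png")
E
```

```text
clock: 5.18
position: [0.4886, -0.2183, 0.1282]
ee_rot: [0.781, -0.624, -0.0, 0.0]
ft_force: [-0.1, 0.4, -1.3]
grip_width: 0.472
t 5.17 pos mm [ 488.6 -218.3  128.2] jaw deg -77.25 z [-0.001  0.    -1.   ] x [ 0.221 -0.975 -0.001] F [-0.1  0.4 -1.3] T [-0.01  0.06 -0.  ] w 40.1 j [-0.35  0.3   0.8   1.88 -0.25  1.07 -0.8 ]
```

View pics/s4.png

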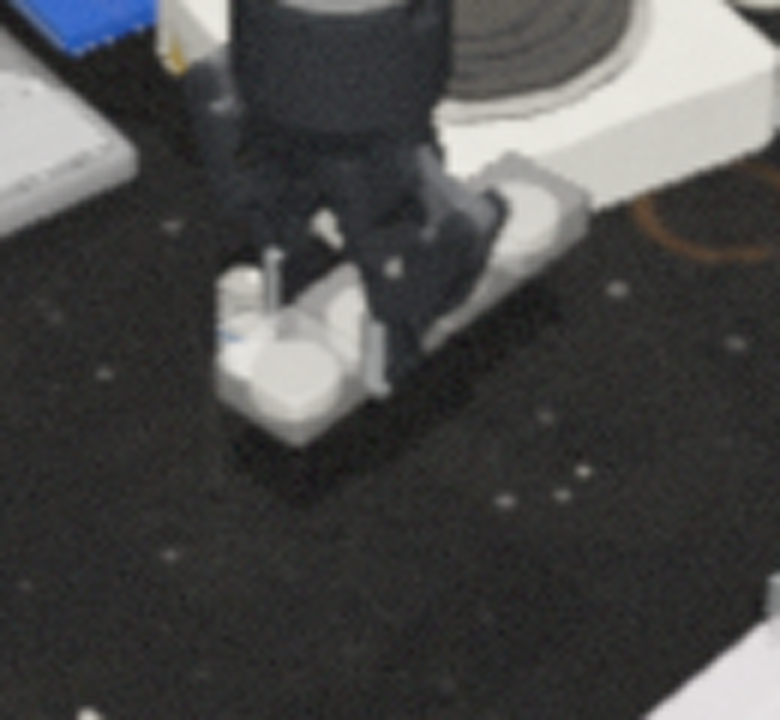

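View pics/t4.png

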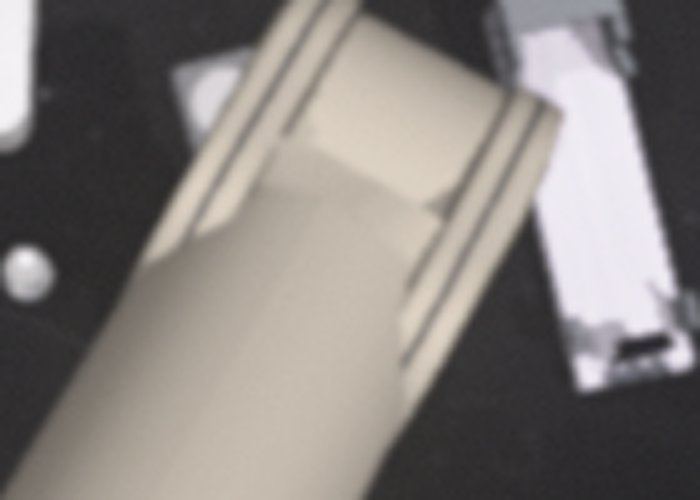

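```bash
python3 - <<'E'
from h import *
s=load("pics/s4.npz");t=load("pics/t4.npz")
o=manip.get_obs();p=o["position"]*1000
a=np.radians(12.75);ex=np.array([np.cos(a),np.sin(a)]);ey=np.array([-np.sin(a),np.cos(a)])
def rep(n,c,u,v,h):
    w=ray(c,u,v,h)[:2]*1000-p[:2];print(n,"along %.1f across %.1f"%(w@ex,w@ey))
rep("near-right bottom",s,320,279.5,.1064)
rep("near-right top",s,320,273.5,.1284)
rep("near-left bottom",s,306.2,268,.1064)
rep("far-left top",s,270+508/6,205+150/6,.1284)
rep("far-right bottom",s,270+586/6,205+213/6,.1064)
rep("far-right top",s,270+588/6,205+192/6,.1284)
rep("T far-left top",t,320+172/5,200+68/5,.1284)
# predicted for offset 34
for al,ac,h in((-48,-21,.1064),(-48,21,.1064),(116,21,.1284),(116,-21,.1284),(116,-21,.1064)):
    q=np.r_[(p[:2]+al*ex+ac*ey)/1000,h];print(al,ac,h,(proj(s,q)-[270,205])*6)
E
```

```text
near-right bottom along -40.5 across -21.1
near-right top along -43.6 across -24.5
near-left bottom along -35.6 across 25.6
far-left top along 115.8 across 18.7
far-right bottom along 128.3 across -11.4
far-right top along 117.2 across -20.1
T far-left top along 115.4 across 19.9
-48 -21 0.1064 [284.94543763 457.77213966]
-48 21 0.1064 [201.55013803 401.13656821]
116 21 0.1284 [503.79826666 147.14406349]
116 -21 0.1284 [587.76450736 194.58136073]
116 -21 0.1064 [584.69030259 239.0200233 ]
```

```bash
python3 -m pendant '[[[0.15,-4.2,0.7],[0,0,-1.2],200],[[0.15,-4.2,0.7],[0,0,-1.2],200],[[0.15,-4.2,0.7],[-0.7,3.9,0],200],[[0.15,-4.2,0],[-0.7,3.9,0],200],[[0,0,0],[-0.7,3.9,0],200],[[0,0,0],[-0.7,3.9,0],200],[[0,0,0],[0,0,0],200]]'
cat > tl.py <<'E'
from h import *
import sys
O=np.array([555.8,-378.35,0]);a=10.4
if len(sys.argv)>3: O=np.array([float(sys.argv[1]),float(sys.argv[2]),0]);a=float(sys.argv[3])
Rc=R.from_euler('z',a,degrees=True).as_matrix()
o=manip.get_obs();M=Rc.T@R.from_quat(o["ee_rot"]).as_matrix();p=Rc.T@(o["position"]*1000-O)
n=-M[:,2];j=M[:,0];c=np.cross(j,n);c=c if c[0]>0 else -c
toe=p+116*c-21.8*n;heel=p-48*c-21.8*n
print("carrier-frame TCP",p.round(1),"pitch(toe down) %.2f yaw %.2f roll %.2f"%(np.degrees(np.arcsin(-c[2])),np.degrees(np.arctan2(c[1],c[0])),np.degrees(np.arcsin(j[2]))),"toe",toe.round(1),"heel",heel.round(1),"F(c)",(Rc.T@o["ft_force"]).round(1),"T",o["torque"].round(2),"w %.1f"%(o["grip_width"]*85),"t %.2f"%o["clock"])
E
python3 tl.py
```

```text
clock: 6.15
position: [0.4886, -0.3874, 0.1383]
ee_rot: [0.759, -0.633, -0.101, 0.111]
ft_force: [0.7, 0.3, -2.0]
grip_width: 0.467
carrier-frame TCP [-67.7   3.2 138.3] pitch(toe down) 17.22 yaw 0.04 roll -0.77 toe [36.6  3.6 83.1] heel [-120.     3.5  131.7] F(c) [ 0.7  0.2 -2. ] T [ 0.07 -0.35 -0.01] w 39.7 t 6.15
```

```bash
python3 -m pendant '[[[0.55,-0.23,-2.5],[-0.5,-1.3,0],200],[[0,0,-2],[0,0,0],200],[[0,0,0],[0,0,0],200]]'
python3 tl.py; python3 - <<'E'
from h import *
s=grab("scene","s5");crop(s,320,240,460,370,6,"pics/s5.png")
t=grab("top","t5");crop(t,370,170,490,290,6,"pics/t5.png")
E
```

```text
clock: 6.52
position: [0.4926, -0.3896, 0.0907]
ee_rot: [0.759, -0.636, -0.09, 0.106]
ft_force: [0.1, -0.4, -0.4]
grip_width: 0.472
carrier-frame TCP [-64.2   0.4  90.7] pitch(toe down) 15.95 yaw -0.24 roll -0.13 toe [41.3 -0.  37.8] heel [-116.4    0.7   82.9] F(c) [ 0.1 -0.4 -0.4] T [ 0.05 -0.3   0.04] w 40.1 t 6.53
```

View pics/s5.png

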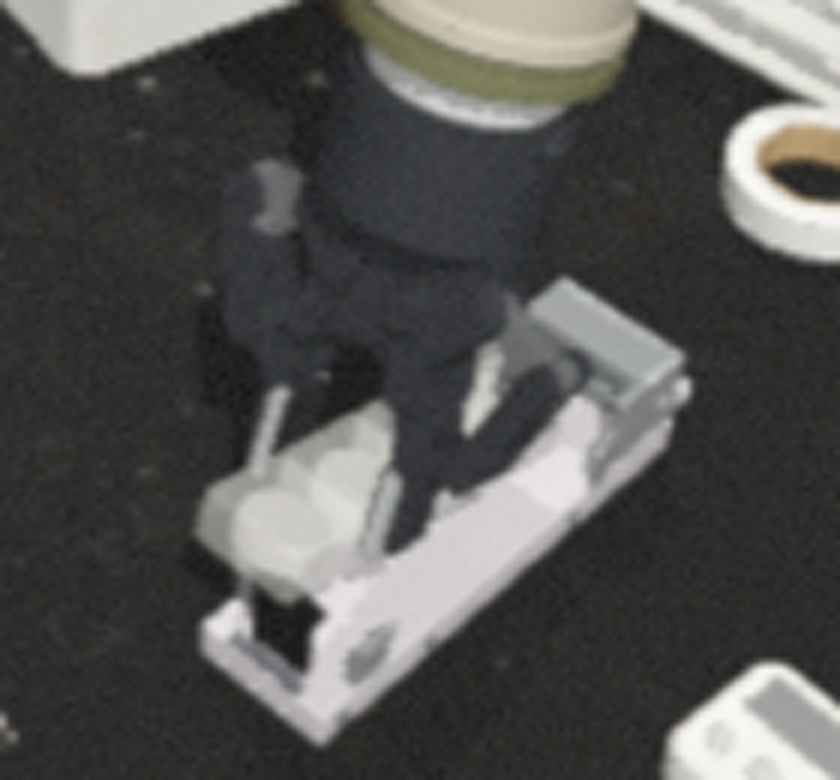

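View pics/t5.png

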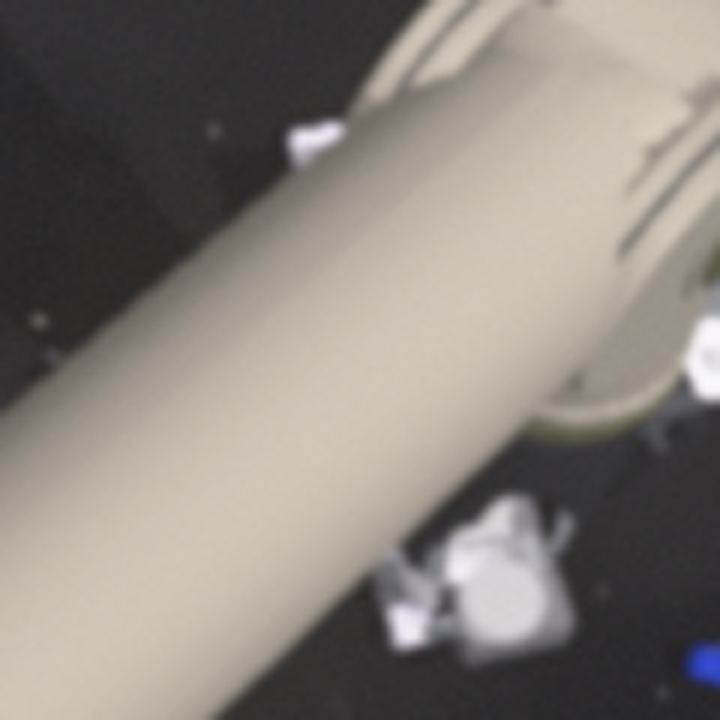

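```bash
python3 - <<'E'
from h import *
t=load("pics/t5.npz");s=load("pics/s5.npz")
o=manip.get_obs();M=R.from_quat(o["ee_rot"]).as_matrix();p=o["position"]*1000
n=-M[:,2];c=np.cross(M[:,0],n);c=c if c[0]>0 else -c
w=p-27.2*c-1.8*n
print("pred well t",((proj(t,w/1000)-[370,170])*6).round(),"s",((proj(s,w/1000)-[320,240])*6).round())
j=M[:,0]
for nm,al,ac,up in(("heel top L",-48,-21,.2),("heel top R",-48,21,.2),("heel botR",-48,21,-21.8),("heel botL",-48,-21,-21.8)):
    q=p+al*c+ac*j+up*n; print(nm,"t",((proj(t,q/1000)-[370,170])*6).round(),"s",((proj(s,q/1000)-[320,240])*6).round())
Rc=R.from_euler('z',10.4,degrees=True).as_matrix();O=np.array([555.8,-378.35,0])
for nm,q in(("heel+y bot",(-96,28,0)),("heel-y bot",(-96,-28,0)),("heel-y top",(-96,-28,16)),("heel+y top",(-96,28,16)),("lip edge +y top",(76,26,50)),("lip edge -y top",(76,-26,50)),("hook tip",(-78.5,0,40)),("tonguetip L",(122,20,12)),("tongue R",(122,-20,12))):
    q=O+Rc@np.array(q);print(nm,"t",((proj(t,q/1000)-[370,170])*6).round(),"s",((proj(s,q/1000)-[320,240])*6).round())
E
```

```text
pred well t [502. 589.] s [288. 504.]
heel top L t [464. 649.] s [200. 485.]
heel top R t [573. 626.] s [297. 559.]
heel botR t [564. 647.] s [281. 612.]
heel botL t [456. 669.] s [186. 537.]
heel+y bot t [385. 645.] s [202. 652.]
heel-y bot t [519. 616.] s [322. 748.]
heel-y top t [528. 612.] s [325. 720.]
heel+y top t [393. 641.] s [203. 623.]
lip edge +y top t [310. 215.] s [531. 309.]
lip edge -y top t [437. 188.] s [645. 384.]
hook tip t [462. 578.] s [301. 598.]
tonguetip L t [284. 127.] s [607. 326.]
tongue R t [378. 107.] s [693. 381.]
```

```bash
python3 -m pendant '[[[0.17,0,-0.9],[0,0,0.2],200],[[0,0,0],[0,0,0],200],[[0.94,0.17,-0.28],[0,0,0],200],[[0.94,0.17,-0.28],[0,0,0],200],[[0,0,0],[0,0,0],200]]'
python3 tl.py
```

```text
clock: 7.25
position: [0.5168, -0.3869, 0.0788]
ee_rot: [0.761, -0.634, -0.087, 0.105]
ft_force: [0.2, -0.4, -1.4]
grip_width: 0.473
carrier-frame TCP [-39.9  -1.4  78.8] pitch(toe down) 15.68 yaw -0.02 roll 0.08 toe [65.9 -1.4 26.5] heel [-92.   -1.4  70.8] F(c) [ 0.1 -0.4 -1.4] T [ 0.03 -0.31  0.03] w 40.2 t 7.25
```

```bash
python3 -m pendant '[[[-0.02,0.12,-0.5],[0,0.3,0],200],[[0,0,0],[0,0,0],200]]'
python3 tl.py
```

```text
clock: 7.5
position: [0.5164, -0.3857, 0.0733]
ee_rot: [0.761, -0.634, -0.089, 0.107]
ft_force: [0.5, 0.6, -1.6]
grip_width: 0.475
carrier-frame TCP [-40.1  -0.1  73.3] pitch(toe down) 16.03 yaw -0.01 roll 0.01 toe [65.4 -0.1 20.3] heel [-92.2  -0.1  65.6] F(c) [ 0.6  0.5 -1.6] T [ 0.06 -0.3  -0.03] w 40.4 t 7.50
```

```bash
python3 -m pendant '[[[0.6,0.11,-0.1],[0,0,0],200],[[0.6,0.11,-0.1],[0,0,0],200],[[0,0,0],[0,0,0],200]]'
python3 tl.py; python3 - <<'E'
from h import *
s=grab("scene","s6");crop(s,320,240,460,370,6,"pics/s6.png")
E
```

```text
clock: 7.88
position: [0.5289, -0.3836, 0.0714]
ee_rot: [0.761, -0.634, -0.089, 0.107]
ft_force: [0.6, -0.2, -0.6]
grip_width: 0.471
carrier-frame TCP [-27.4  -0.3  71.4] pitch(toe down) 16.04 yaw -0.04 roll 0.02 toe [78.1 -0.4 18.4] heel [-79.5  -0.3  63.7] F(c) [ 0.5 -0.3 -0.6] T [ 0.04 -0.37  0.03] w 40.1 t 7.88
```

View pics/s6.png

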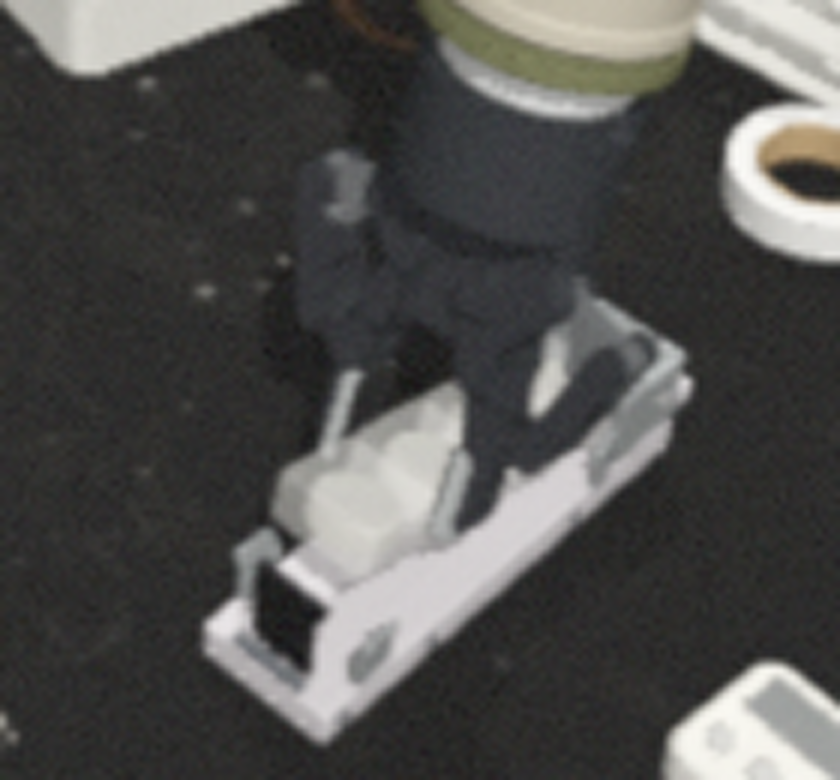

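```bash
python3 -m pendant '[[[0.3,0.05,-0.08],[0,0,0],200],[[0,0,0],[0,0,0],200]]'; python3 tl.py;  python3 -m pendant '[[[0.2,0.04,-0.05],[0,0,0],200],[[0,0,0],[0,0,0],200]]'; python3 tl.py
```

```text
clock: 8.18
position: [0.531, -0.3837, 0.0708]
ee_rot: [0.76, -0.635, -0.09, 0.108]
ft_force: [-0.1, -0.0, -2.0]
grip_width: 0.472
carrier-frame TCP [-25.4  -0.8  70.8] pitch(toe down) 16.10 yaw -0.11 roll 0.03 toe [80.  -1.  17.7] heel [-77.5  -0.7  63.2] F(c) [-0.1 -0.  -2. ] T [ 0.08 -0.26 -0.04] w 40.1 t 8.18
clock: 8.43
position: [0.5326, -0.3835, 0.0704]
ee_rot: [0.76, -0.635, -0.09, 0.108]
ft_force: [-1.0, -0.2, -1.1]
grip_width: 0.472
carrier-frame TCP [-23.8  -0.9  70.4] pitch(toe down) 16.14 yaw -0.15 roll 0.03 toe [81.6 -1.2 17.2] heel [-76.   -0.8  62.8] F(c) [-1.  -0.1 -1.1] T [ 0.08 -0.12 -0.  ] w 40.1 t 8.43
```

```bash
python3 -m pendant '[[[0.1,0.1,-0.1],[0,0,0.1],200],[[0,0,0],[0,0,0],200]]'; python3 tl.py;  python3 -m pendant '[[[0.15,0.03,-0.05],[0,0,0],200],[[0,0,0],[0,0,0],200]]'; python3 tl.py
```

```text
clock: 8.68
position: [0.5332, -0.3831, 0.0698]
ee_rot: [0.76, -0.634, -0.09, 0.108]
ft_force: [-2.5, 0.1, 0.5]
grip_width: 0.473
carrier-frame TCP [-23.1  -0.6  69.8] pitch(toe down) 16.16 yaw -0.10 roll 0.07 toe [82.3 -0.8 16.5] heel [-75.3  -0.6  62.2] F(c) [-2.4  0.5  0.5] T [0.08 0.14 0.02] w 40.2 t 8.68
clock: 8.93
position: [0.5345, -0.383, 0.0695]
ee_rot: [0.76, -0.634, -0.09, 0.108]
ft_force: [-2.9, -0.5, 1.1]
grip_width: 0.473
carrier-frame TCP [-21.8  -0.7  69.5] pitch(toe down) 16.18 yaw -0.12 roll 0.07 toe [83.5 -1.  16.2] heel [-74.   -0.6  61.9] F(c) [-3.   0.   1.1] T [ 0.03  0.2  -0.02] w 40.2 t 8.93
```

```bash
python3 -m pendant '[[[-0.33,-0.04,-0.79],[0.72,-4,0],200],[[-0.28,-0.03,-0.78],[0.72,-3.9,0],200],[[0,0,0],[0,0,0],200]]' 100; python3 tl.py
```

```text
clock: 9.3
position: [0.5308, -0.3832, 0.0542]
ee_rot: [0.766, -0.639, -0.042, 0.053]
ft_force: [-1.1, -1.5, -3.7]
grip_width: 0.467
carrier-frame TCP [-25.5  -0.3  54.2] pitch(toe down) 7.75 yaw -0.02 roll 0.18 toe [86.5 -0.4 16.9] heel [-76.   -0.3  39.1] F(c) [-1.3 -1.2 -3.7] T [-0.22  0.12 -0.05] w 39.7 t 9.30
```

```bash
python3 - <<'E'
from h import *
s=grab("scene","s7");crop(s,320,240,460,370,6,"pics/s7.png")
E
```

```text
(no output)
```

View pics/s7.png

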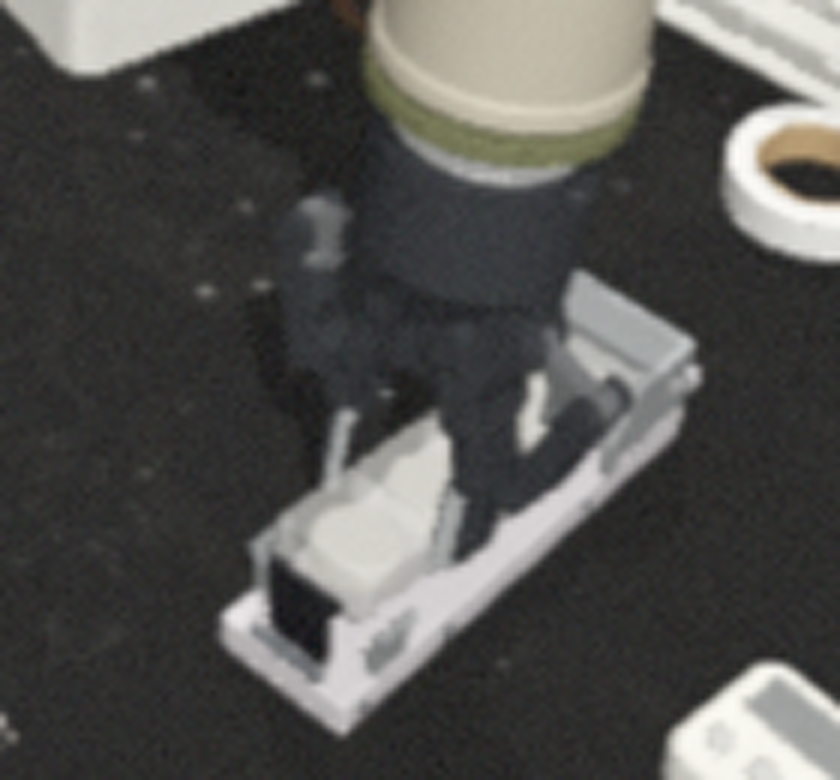

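```bash
python3 - <<'E'
from h import *
s=load("pics/s7.npz")
Rc=R.from_euler('z',10.4,degrees=True).as_matrix()[:2,:2]
for a,b in(((320,745),(343,737)),((202,650),(221,645)),((685,355),(696,345))):
    A=ray(s,320+a[0]/6,240+a[1]/6,0)[:2];B=ray(s,320+b[0]/6,240+b[1]/6,0)[:2];print(((B-A)@Rc*1000).round(1))
E
```

```text
[ 8.1 -3.3]
[ 6.4 -3.1]
[7.4 0.2]
```

```bash
python3 -m pendant '[[[-0.23,-0.04,-0.79],[0.7,-3.9,0],200],[[0,0,0],[0,0,0],200]]' 100; python3 tl.py;python3 -m pendant '[[[-0.18,-0.03,-0.8],[0.7,-3.9,0],200],[[0,0,0],[0,0,0],200]]'; python3 tl.py; python3 - <<'E'
from h import *
s=grab("scene","s8");crop(s,320,240,460,370,6,"pics/s8.png")
E
```

```text
clock: 9.6
position: [0.531, -0.3824, 0.0464]
ee_rot: [0.769, -0.638, -0.02, 0.027]
ft_force: [-2.5, -1.1, -3.6]
grip_width: 0.464
carrier-frame TCP [-25.1   0.5  46.4] pitch(toe down) 3.87 yaw 0.20 roll 0.20 toe [89.2  0.8 16.8] heel [-74.4   0.2  27.9] F(c) [-2.6 -0.7 -3.6] T [-0.22  0.33 -0.08] w 39.4 t 9.60
clock: 9.85
position: [0.5322, -0.3816, 0.0391]
ee_rot: [0.771, -0.637, 0.002, 0.001]
ft_force: [0.2, -1.1, -0.6]
grip_width: 0.465
carrier-frame TCP [-23.8   1.1  39.1] pitch(toe down) -0.07 yaw 0.42 roll 0.24 toe [92.2  1.9 17.5] heel [-71.8   0.7  17.3] F(c) [ 0.1 -1.1 -0.6] T [ 0.02  0.03 -0.03] w 39.6 t 9.85
```

View pics/s8.png

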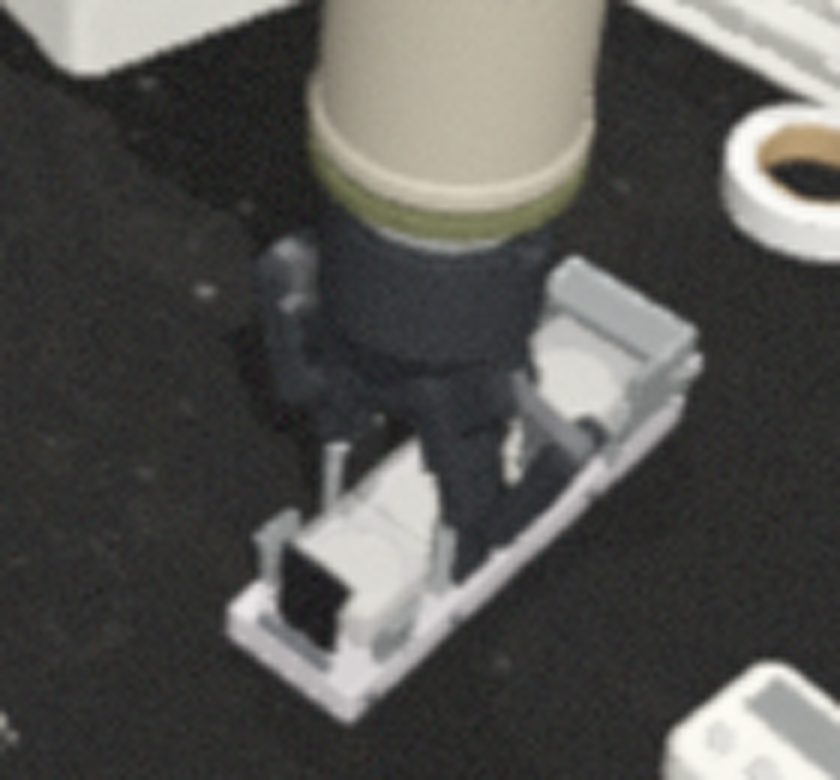

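```bash
python3 -m pendant '[[[0,0,-0.4],[0,0,0],200],[[0,0,0],[0,0,0],200]]'; python3 tl.py; python3 -m pendant '[[[0,0,-0.4],[0,0,0],200],[[0,0,-0.2],[0,0,0],200]]'; python3 tl.py; python3 - <<'E'
from h import *
s=grab("scene","s9");crop(s,340,270,450,370,7,"pics/s9.png")
E
```

```text
clock: 10.15
position: [0.5331, -0.3813, 0.039]
ee_rot: [0.771, -0.636, -0.0, 0.002]
ft_force: [-3.3, -0.9, -0.5]
grip_width: 0.465
carrier-frame TCP [-22.9   1.2  39. ] pitch(toe down) 0.21 yaw 0.58 roll 0.15 toe [93.   2.3 16.8] heel [-71.    0.6  17.4] F(c) [-3.4 -0.3 -0.5] T [-0.28  0.65 -0.01] w 39.5 t 10.15
clock: 10.4
position: [0.5333, -0.3816, 0.0384]
ee_rot: [0.772, -0.636, -0.002, 0.002]
ft_force: [-11.2, 5.8, 18.7]
grip_width: 0.461
carrier-frame TCP [-22.7   0.9  38.4] pitch(toe down) 0.35 yaw 0.62 roll 0.02 toe [93.2  2.1 15.9] heel [-70.8   0.3  16.9] F(c) [-10.    7.8  18.7] T [ 1.44  2.09 -0.02] w 39.2 t 10.40
```

View pics/s9.png

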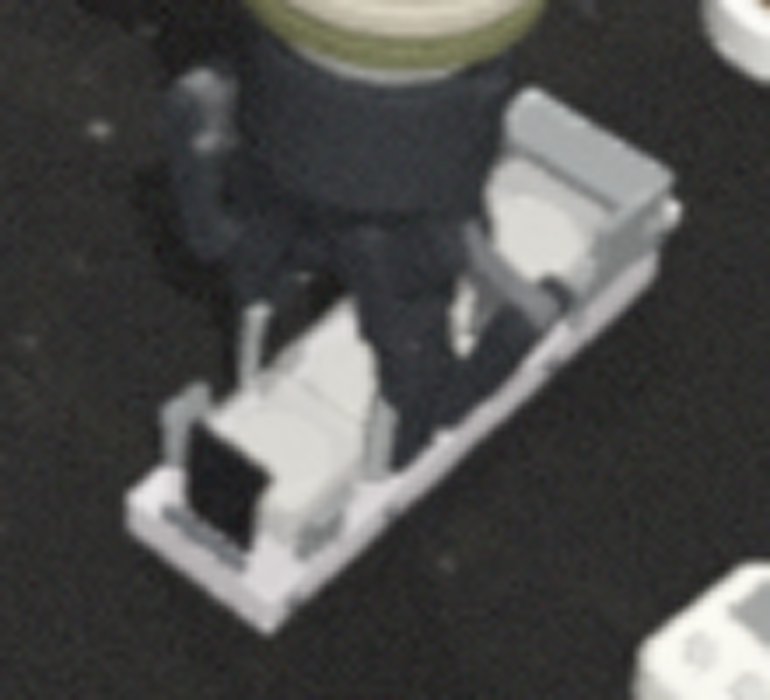

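```bash
python3 -m pendant '[[[0,0,0.1],[0,0,0],60],[[0,0,0],[0,0,0],60],[[0,0,0],[0,0,0],60],[[0,0,5],[0,0,0],30],[[-3,5,5],[0,0,0],0],[[-3,6,5],[0,0,0],0],[[-3,6,0],[0,0,0],0],[[0,6,0],[0,0,0],0],[[0,6,0],[0,0,0],0]]' 60; python3 st.py; python3 - <<'E'
from h import *
s=grab("scene","s10");crop(s,340,270,450,370,7,"pics/s10.png")
t=grab("top","t10");crop(t,400,170,480,290,5,"pics/t10.png")
E
```

```text
clock: 11.58
position: [0.4588, -0.1153, 0.1691]
ee_rot: [0.771, -0.636, -0.002, 0.004]
ft_force: [1.4, 0.0, -0.2]
grip_width: 1.002
t 11.57 pos mm [ 458.8 -115.3  169.1] jaw deg -79.04 z [-0.008 -0.003 -1.   ] x [ 0.19  -0.982  0.001] F [ 1.4  0.  -0.2] T [-0.01 -0.08 -0.01] w 85.1 j [-0.61  0.05  0.79  1.98 -0.04  1.13 -1.18]
```

View pics/s10.png

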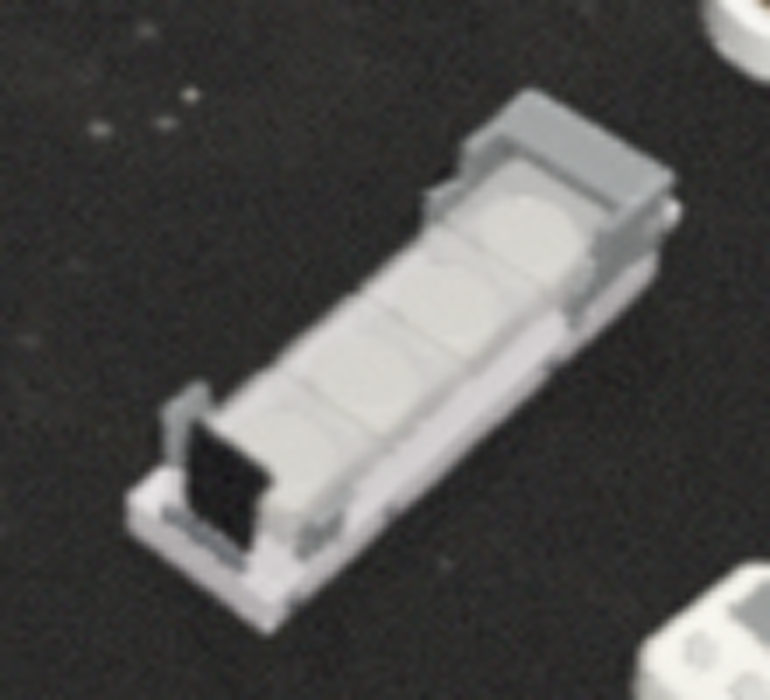

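View pics/t10.png

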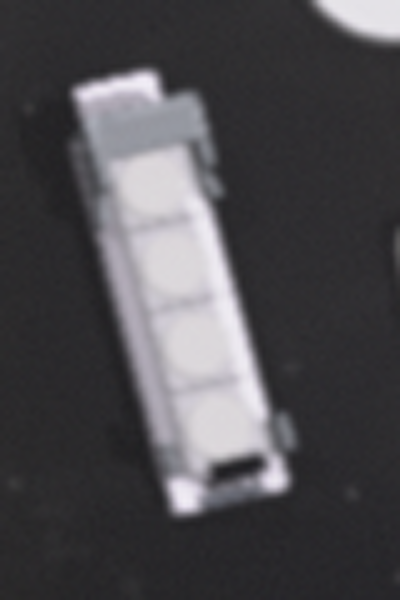

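```bash
cat > m3.py <<'E'
from m1 import *
import sys
t=load("pics/t10.npz");s=load("pics/s10.npz")
o=np.array([563.5,-377.5]);a=11.2
for it in range(1):
    for n,c,b,ths in(("t",t,(405,180,470,280),(90,130)),("s",s,(345,270,445,370),(90,130))):
      for th in ths:
        k=cont(c,b,th)
        for h in(0,.008,.016):
            W=toW(c,k,h); print(n,th,h,"+y",side(W,o,a,(-55,45),1,28),"-y",side(W,o,a,(-55,45),-1,28),"heel",end(W,o,a,-96,20),"tip",end(toW(c,k,.012),o,a,122,12))
for c in(t,s):
    P=cloud(c);q=inframe(P[...,:2]*1000,o,a)
    print([(x,np.round(np.median(P[...,2][(abs(q[...,0]-x)<5)&(abs(q[...,1])<15)])*1000,1)) for x in range(-100,121,10)])
E
python3 m3.py
```

```text
t 90 0 +y (np.int64(154), 'y0 28.54 slope 0.75 deg') -y (np.int64(157), 'y0 -32.62 slope 0.81 deg') heel (np.int64(62), 'x -91.50 slope 3.59') tip (np.int64(38), 'x 128.42 slope 1.01')
t 90 0.008 +y (np.int64(155), 'y0 30.17 slope 0.73 deg') -y (np.int64(155), 'y0 -30.59 slope 0.66 deg') heel (np.int64(64), 'x -92.00 slope 2.27') tip (np.int64(38), 'x 128.42 slope 1.01')
t 90 0.016 +y (np.int64(156), 'y0 31.80 slope 0.72 deg') -y (np.int64(156), 'y0 -28.59 slope 0.66 deg') heel (np.int64(64), 'x -92.45 slope 0.99') tip (np.int64(38), 'x 128.42 slope 1.01')
t 130 0 +y (np.int64(154), 'y0 26.47 slope 0.74 deg') -y (np.int64(154), 'y0 -31.17 slope 0.64 deg') heel (np.int64(28), 'x -89.95 slope 3.85') tip (np.int64(38), 'x 127.06 slope 0.52')
t 130 0.008 +y (np.int64(155), 'y0 28.11 slope 0.72 deg') -y (np.int64(155), 'y0 -29.19 slope 0.65 deg') heel (np.int64(36), 'x -89.84 slope 3.28') tip (np.int64(38), 'x 127.06 slope 0.52')
t 130 0.016 +y (np.int64(156), 'y0 29.75 slope 0.70 deg') -y (np.int64(156), 'y0 -27.20 slope 0.66 deg') heel (np.int64(40), 'x -90.16 slope 1.71') tip (np.int64
[... 1007 characters left out ...]
') tip (np.int64(42), 'x 126.36 slope -26.98')
[(-100, np.float64(-0.6)), (-90, np.float64(14.3)), (-80, np.float64(48.3)), (-70, np.float64(38.7)), (-60, np.float64(37.1)), (-50, np.float64(36.8)), (-40, np.float64(37.3)), (-30, np.float64(36.6)), (-20, np.float64(36.7)), (-10, np.float64(36.9)), (0, np.float64(36.4)), (10, np.float64(37.5)), (20, np.float64(37.3)), (30, np.float64(38.0)), (40, np.float64(38.1)), (50, np.float64(36.5)), (60, np.float64(37.2)), (70, np.float64(37.6)), (80, np.float64(42.4)), (90, np.float64(50.1)), (100, np.float64(49.1)), (110, np.float64(11.5)), (120, np.float64(11.6))]
[(-100, np.float64(0.8)), (-90, np.float64(10.7)), (-80, np.float64(39.6)), (-70, np.float64(37.7)), (-60, np.float64(39.0)), (-50, np.float64(39.0)), (-40, np.float64(38.6)), (-30, np.float64(38.3)), (-20, np.float64(39.3)), (-10, np.float64(39.1)), (0, np.float64(38.6)), (10, np.float64(38.5)), (20, np.float64(39.3)), (30, np.float64(39.2)), (40, np.float64(38.6)), (50, np.float64(38.1)), (60, np.float64(39.1)), (70, np.float64(39.1)), (80, np.float64(40.8)), (90, np.float64(50.3)), (100, np.float64(50.9)), (110, np.float64(nan)), (120, np.float64(8.0))]
  return _methods._mean(a, axis=axis, dtype=dtype,
  ret = ret.dtype.type(ret / rcount)
```

```bash
python3 -m pendant '[[[2.2,-5.2,0],[0,0,0.9],0],[[2.2,-5.2,0],[0,0,0],0],[[2.2,-5.2,0],[0,0,0],0],[[2.2,-5.2,0],[0,0,0],0],[[2.2,-5.1,0],[0,0,0],0],[[0,0,-2],[0,0,0],0],[[0,0,0],[0,0,0],0]]'; python3 st.py
```

```text
clock: 12.55
position: [0.5734, -0.3742, 0.1454]
ee_rot: [0.783, -0.621, -0.005, 0.003]
ft_force: [-0.8, 0.9, 0.4]
grip_width: 1.001
t 12.55 pos mm [ 573.4 -374.2  145.4] jaw deg -76.85 z [-0.011  0.002 -1.   ] x [ 0.228 -0.974 -0.004] F [-0.8  0.9  0.4] T [ 0.07 -0.07  0.02] w 85.1 j [-0.02  0.65  0.79  1.43 -0.46  1.26 -0.52]
```

```bash
python3 -m pendant '[[[-0.4,0,-3],[0,-0.6,-1.2],0],[[0,0,-3],[0,0,0],0],[[0,0,0],[0,0,0],0]]'; python3 st.py
```

```text
clock: 12.92
position: [0.5705, -0.3706, 0.0861]
ee_rot: [0.778, -0.628, -0.0, -0.002]
ft_force: [0.0, 0.8, -0.1]
grip_width: 1.003
t 12.93 pos mm [ 570.5 -370.6   86.1] jaw deg -77.86 z [ 0.002  0.003 -1.   ] x [ 0.21  -0.978 -0.002] F [ 0.   0.8 -0.1] T [-0.05 -0.04 -0.02] w 85.3 j [-0.01  0.69  0.76  1.51 -0.51  1.15 -0.51]
```

```bash
python3 -m pendant '[[[-0.2,-0.3,-2.5],[0,0,-0.2],0],[[0,0,-2.2],[0,0,0],0],[[0,0,-1.2],[0,0,0],0],[[0,0,-0.4],[0,0,0],0]]'; python3 st.py
```

```text
clock: 13.42
position: [0.572, -0.3721, 0.027]
ee_rot: [0.778, -0.628, 0.003, -0.003]
ft_force: [0.4, -0.6, 0.4]
grip_width: 1.003
t 13.43 pos mm [ 572.  -372.1   27. ] jaw deg -77.82 z [ 0.008  0.001 -1.   ] x [ 0.211 -0.977  0.001] F [ 0.4 -0.6  0.4] T [0.   0.02 0.03] w 85.3 j [ 0.02  0.76  0.72  1.54 -0.55  1.05 -0.48]
```

```bash
python3 -m pendant '[[[-0.33,-0.15,-0.55],[0,0.45,-0.28],0],[[0,0,-0.2],[0,0,0],0],[[0,0,0],[0,0,0],0]]'; python3 st.py; python3 - <<'E'
from h import *
s=grab("scene","s11");crop(s,340,250,450,370,6,"pics/s11.png")
E
```

```text
clock: 13.8
position: [0.569, -0.3742, 0.0202]
ee_rot: [0.776, -0.63, 0.0, -0.0]
ft_force: [-0.4, 0.7, 0.3]
grip_width: 1.0
t 13.8 pos mm [ 569.  -374.2   20.2] jaw deg -78.12 z [ 0.001  0.    -1.   ] x [ 0.206 -0.979  0.   ] F [-0.4  0.7  0.3] T [-0.   -0.06  0.03] w 85.0 j [ 0.02  0.77  0.72  1.54 -0.56  1.05 -0.48]
```

View pics/s11.png

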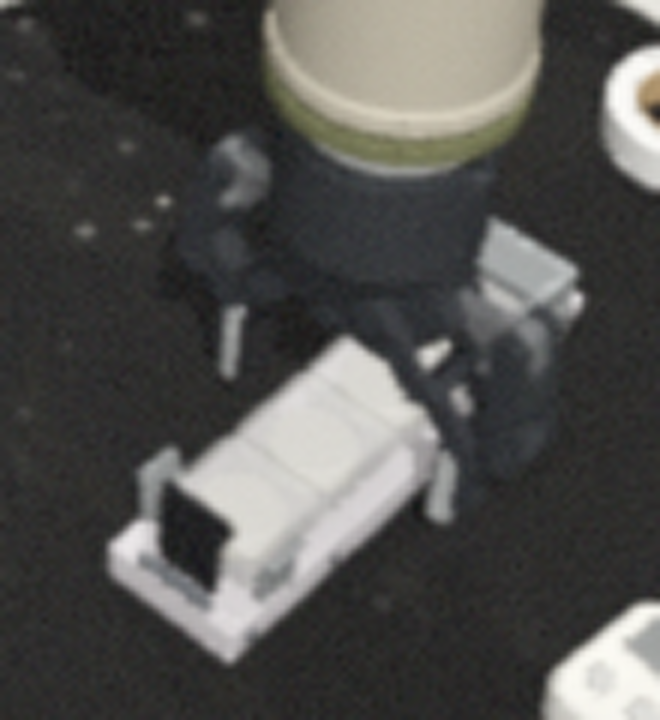

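```bash
python3 -m pendant '[[[0,0,-0.55],[0,0,0],0],[[0,0,0],[0,0,0],0]]'; python3 st.py; python3 -m pendant '[[[0,0,0],[0,0,0],200],[[0,0,0],[0,0,0],200],[[0,0,0],[0,0,0],200],[[0,0,0],[0,0,0],200],[[0,0,0],[0,0,0],200]]' 90; python3 st.py
```

```text
clock: 14.1
position: [0.5692, -0.3743, 0.0148]
ee_rot: [0.776, -0.63, 0.001, -0.0]
ft_force: [0.2, -0.2, -0.1]
grip_width: 0.996
t 14.1 pos mm [ 569.2 -374.3   14.8] jaw deg -78.12 z [ 0.001 -0.    -1.   ] x [ 0.206 -0.979  0.   ] F [ 0.2 -0.2 -0.1] T [-0.03  0.07  0.02] w 84.7 j [ 0.02  0.77  0.71  1.54 -0.56  1.04 -0.48]
clock: 14.72
position: [0.5693, -0.3744, 0.0155]
ee_rot: [0.776, -0.63, 0.001, -0.001]
ft_force: [-0.4, 0.3, -0.7]
grip_width: 0.629
t 14.72 pos mm [ 569.3 -374.4   15.5] jaw deg -78.12 z [ 0.002  0.    -1.   ] x [ 0.206 -0.979  0.   ] F [-0.4  0.3 -0.7] T [ 0.    0.05 -0.03] w 53.4 j [ 0.02  0.77  0.71  1.54 -0.56  1.04 -0.48]
```

```bash
python3 -m pendant '[[[0,0,1.5],[0,0,0],200],[[0,0,3],[0,0,0],200],[[0,0,3],[0,0,0],200],[[0,0,3],[0,0,0],200],[[0,0,2],[0,0,0],200],[[0,0,0],[0,0,0],200]]'; python3 st.py; python3 - <<'E'
from h import *
s=grab("scene","s12");crop(s,320,190,460,330,5,"pics/s12.png")
E
```

```text
clock: 15.48
position: [0.5663, -0.3722, 0.1434]
ee_rot: [0.776, -0.63, -0.003, 0.0]
ft_force: [0.2, 0.1, -7.0]
grip_width: 0.632
t 15.47 pos mm [ 566.3 -372.2  143.4] jaw deg -78.15 z [-0.005  0.004 -1.   ] x [ 0.205 -0.979 -0.005] F [ 0.2  0.1 -7. ] T [-0.07  0.07 -0.02] w 53.7 j [-0.02  0.64  0.8   1.46 -0.47  1.25 -0.54]
```

View pics/s12.png

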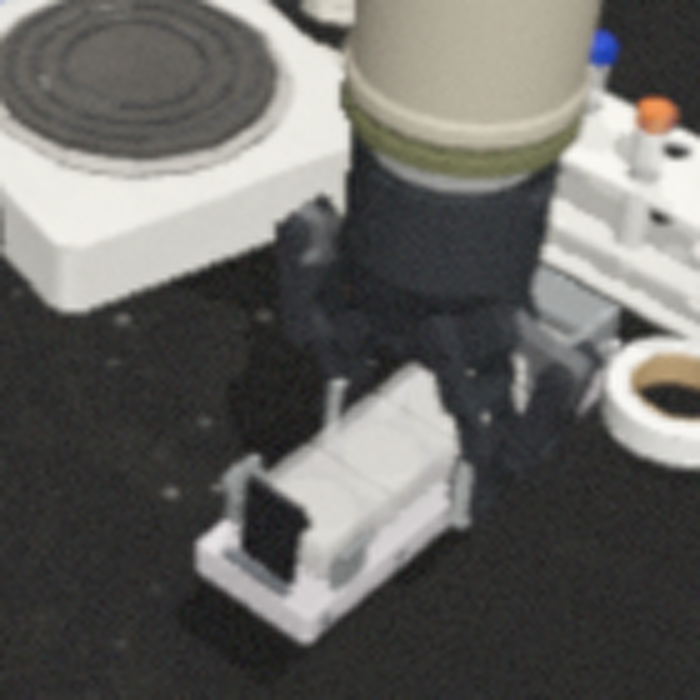

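```bash
cat > m4.py <<'E'
from m1 import *
t=load("pics/top0.npz");s=load("pics/scene0.npz")
o=np.array([478.3,185.]);a=93.0
for n,c,b in(("t",t,(140,240,290,310)),("s",s,(195,165,300,255))):
  for th in(90,120,200) if n=="t" else (120,140,165,180):
    k=cont(c,b,th)
    for h in(0,.024,.03):
        W=toW(c,k,h); print(n,th,h,"+y55",side(W,o,a,(-130,60),1,55),"-y55",side(W,o,a,(-130,60),-1,55),"+y42",side(W,o,a,(-130,30),1,42),"-y42",side(W,o,a,(-130,30),-1,42),"bed near",end(W,o,a,-160,30),"base near",end(W,o,a,-168,40))
for c in(t,s):
    P=cloud(c);q=inframe(P[...,:2]*1000,o,a)
    f=lambda m:np.round(np.median(P[...,2][m])*1000,1)
    print("x pawl",[(x,f((abs(q[...,0]-x)<1.5)&(abs(q[...,1])<13))) for x in range(-120,-85,3)])
    print("x jaw",[(x,f((abs(q[...,0]-x)<1.5)&(abs(q[...,1])<40))) for x in range(85,145,3)])
    print("y bed",[(x,f((abs(q[...,1]-x)<1)&(abs(q[...,0]+40)<60))) for x in list(range(-62,-34,2))+list(range(34,62,2))])
    print("y rails",[(x,f((abs(q[...,1]-x)<1)&(abs(q[...,0]-80)<12))) for x in list(range(-44,-22,2))+list(range(22,46,2))])
E
python3 m4.py
```

```text
t 90 0 +y55 (np.int64(306), 'y0 54.80 slope 0.00 deg') -y55 (np.int64(302), 'y0 -58.56 slope 0.06 deg') +y42 none -y42 none bed near (np.int64(96), 'x -164.63 slope -0.02') base near (np.int64(128), 'x -164.61 slope -0.08')
t 90 0.024 +y55 (np.int64(311), 'y0 56.70 slope 0.01 deg') -y55 (np.int64(307), 'y0 -54.65 slope 0.05 deg') +y42 none -y42 none bed near (np.int64(98), 'x -166.94 slope -0.01') base near (np.int64(130), 'x -166.92 slope -0.08')
t 90 0.03 +y55 (np.int64(313), 'y0 57.17 slope 0.01 deg') -y55 (np.int64(308), 'y0 -53.67 slope 0.05 deg') +y42 none -y42 none bed near (np.int64(98), 'x -167.51 slope 0.02') base near (np.int64(130), 'x -167.50 slope -0.09')
t 120 0 +y55 (np.int64(306), 'y0 53.25 slope 0.02 deg') -y55 (np.int64(302), 'y0 -57.08 slope 0.04 deg') +y42 none -y42 none bed near (np.int64(96), 'x -162.80 slope -0.03') base near (np.int64(128), 'x -162.83 slope 0.02')
t 120 0.024 +y55 (np.int64(311), 'y0 55.18 slope 0.01 deg') -y55 (np.int64(308), 'y0 -53.19 slope 0.03 deg') +y42 none -y42 none bed near (np.int64(97), 'x -165.14 slope 0.01') base near (np.int64(1
[... 6342 characters left out ...]
n)), (-56, np.float64(21.4)), (-54, np.float64(23.0)), (-52, np.float64(25.0)), (-50, np.float64(25.7)), (-48, np.float64(25.9)), (-46, np.float64(26.9)), (-44, np.float64(28.7)), (-42, np.float64(30.3)), (-40, np.float64(31.4)), (-38, np.float64(31.2)), (-36, np.float64(30.6)), (34, np.float64(31.6)), (36, np.float64(30.9)), (38, np.float64(31.1)), (40, np.float64(28.5)), (42, np.float64(27.1)), (44, np.float64(25.7)), (46, np.float64(25.3)), (48, np.float64(25.5)), (50, np.float64(22.9)), (52, np.float64(20.2)), (54, np.float64(15.7)), (56, np.float64(2.7)), (58, np.float64(0.9)), (60, np.float64(0.2))]
  return _methods._mean(a, axis=axis, dtype=dtype,
  ret = ret.dtype.type(ret / rcount)
```

```bash
python3 - <<'E'
from h import *
t=load("pics/top0.npz");s=load("pics/scene0.npz")
Rd=R.from_euler('z',93,degrees=True).as_matrix();O=np.array([478.3,185,0])
for c,n,b in((t,'t',(140,240,290,310,5)),(s,'s',(190,160,310,260,6))):
    u0,v0,u1,v1,k=b
    im=cv2.resize(c["pixels"][v0:v1,u0:u1,::-1],None,fx=k,fy=k,interpolation=cv2.INTER_CUBIC).copy()
    pts=[(-160,42,30),(-160,-42,30),(-108,16,38),(-97,-16,38),(-97,16,38),(-108,-16,38),(62,29.7,38),(62,-29.7,38),(100,29.7,38),(100,-29.7,38),(100,42,57),(100,-42,57),(46,29.7,38)]
    for p in pts:
        q=(proj(c,(O+Rd@np.array(p))/1000)-[u0,v0]+.5)*k
        cv2.circle(im,tuple(int(x) for x in q.round()),3,(0,0,255),1)
    cv2.imwrite(f"pics/ov_{n}.png",im)
E
```

```text
(no output)
```

View pics/ov_t.png

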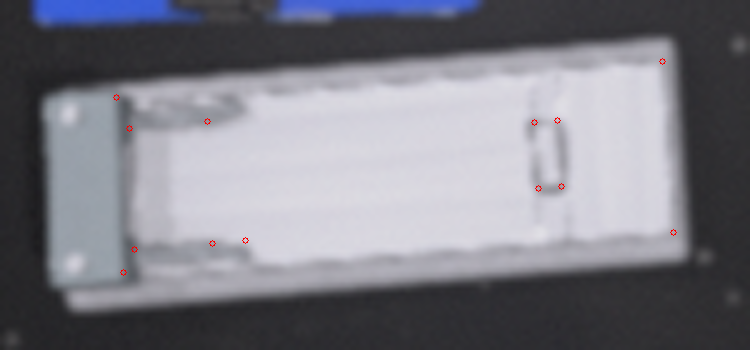

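View pics/ov_s.png

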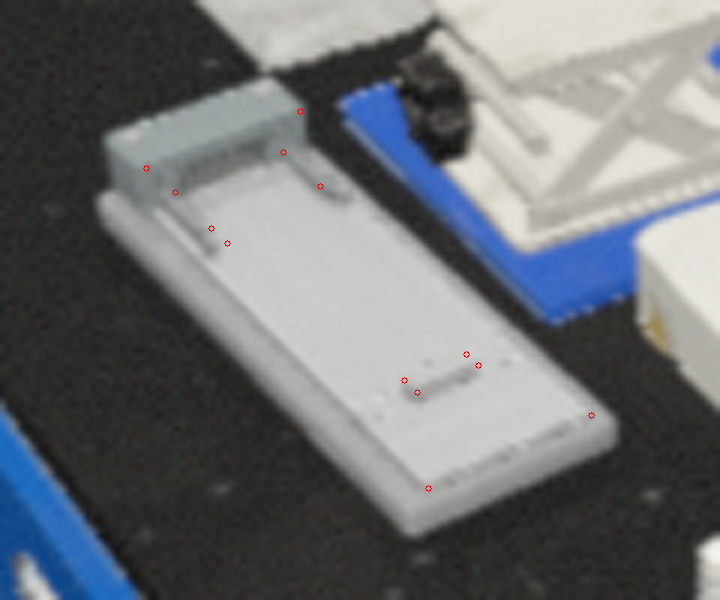

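```bash
python3 - <<'E'
from h import *
for f in("pics/top0.npz","pics/scene0.npz"):
    c=load(f);P=cloud(c);m=c["range_z"]>0
    for nm,x0,x1,y0,y1 in(("mid",.36,.68,-.3,.02),("dockside",.36,.6,.02,.4),("jack",.55,.75,.05,.35),("hot",.53,.75,-.15,.1)):
        k=m&(P[...,0]>x0)&(P[...,0]<x1)&(P[...,1]>y0)&(P[...,1]<y1);print(f,nm,np.percentile(P[k][:,2],[50,95,99.5,100]).round(3))
E
python3 -m pendant '[[[0,0,3],[0,0,0],200],[[0,0,3],[0,0,0],200],[[-0.7,4,0.5],[0,0,6],200],[[-0.7,4,0],[0,0,6.5],200],[[-0.7,4,0],[0,0,6.5],200],[[-0.7,4,0],[0,0,6.5],200],[[-0.7,4,0],[0,0,6.5],200],[[-0.7,4,0],[0,0,6.5],200]]'; python3 st.py
```

```text
pics/top0.npz mid [0.    0.058 0.068 0.074]
pics/top0.npz dockside [0.013 0.086 0.117 0.124]
pics/top0.npz jack [0.117 0.648 0.65  0.653]
pics/top0.npz hot [0.05  0.067 0.07  0.074]
pics/scene0.npz mid [0.001 0.052 0.068 0.072]
pics/scene0.npz dockside [0.021 0.075 0.118 0.12 ]
pics/scene0.npz jack [0.114 0.506 0.524 0.527]
pics/scene0.npz hot [0.043 0.068 0.07  0.073]
clock: 16.52
position: [0.5158, -0.1253, 0.1957]
ee_rot: [0.943, -0.332, -0.011, 0.007]
ft_force: [0.1, 0.6, -6.0]
grip_width: 0.628
t 16.52 pos mm [ 515.8 -125.3  195.7] jaw deg -38.75 z [-0.026 -0.006 -1.   ] x [ 0.78  -0.626 -0.016] F [ 0.1  0.6 -6. ] T [ 0.05 -0.08  0.01] w 53.3 j [-0.49  0.2   0.72  1.79 -0.13  1.22 -0.41]
```

```bash
python3 - <<'E'
from h import *
for f in("pics/top0.npz","pics/scene0.npz"):
    c=load(f);P=cloud(c);m=c["range_z"]>0
    for z0,z1 in((.05,.09),(.09,.2),(.2,.4),(.4,.8)):
        k=m&(P[...,2]>z0)&(P[...,2]<z1)&(P[...,1]>-.05)&(P[...,1]<.4)&(P[...,0]>.35);print(f,z0,np.percentile(P[k][:,0],[0,1,5,50]).round(3) if k.any() else 0)
E
```

```text
pics/top0.npz 0.05 [0.425 0.437 0.486 0.72 ]
pics/top0.npz 0.09 [0.554 0.575 0.588 0.925]
pics/top0.npz 0.2 [0.705 0.705 0.708 0.841]
pics/top0.npz 0.4 [0.663 0.666 0.67  0.711]
pics/scene0.npz 0.05 [0.425 0.44  0.507 0.729]
pics/scene0.npz 0.09 [0.553 0.577 0.602 1.106]
pics/scene0.npz 0.2 [0.704 0.709 0.72  1.108]
pics/scene0.npz 0.4 [0.668 0.671 0.676 1.107]
```

```bash
python3 -m pendant '[[[-0.6,4.2,0],[0,0.5,7],200],[[-0.6,4.2,0],[0,0.5,7],200],[[-0.6,4.2,0],[0,0,7],200],[[-0.6,4.2,0],[0,0,7],200],[[-0.6,4.2,0],[0,0,7],200],[[-0.3,3,0],[0,0,5],200],[[0,0,0],[0,0,0],200]]'
cat > dk.py <<'E'
from h import *
O=np.array([478.3,185,0]);Rd=R.from_euler('z',93.05,degrees=True).as_matrix()
o=manip.get_obs();M=R.from_quat(o["ee_rot"]).as_matrix();p=o["position"]*1000
q=Rd.T@(p-O-[0,0,15.5]);q[0]-=.6
# level error: rotvec to make tool z = -Z and yaw to jaw 3.05
tgt=R.from_euler('z',3.05,degrees=True).as_matrix()@np.diag([1,-1,-1])
rv=np.degrees((R.from_matrix(tgt)*R.from_matrix(M).inv()).as_rotvec())
print("carrier in dock",q.round(1),"turn needed deg",rv.round(2),"F world",o["ft_force"].round(1),"T",o["torque"].round(2),"w %.1f t %.2f"%(o["grip_width"]*85,o["clock"]))
print("shift to (-55,0) cm",((Rd@(np.array([-55,0,0])-q*[1,1,0]))/10).round(2),"z now over bed",q[2]-30)
E
python3 dk.py
```

```text
clock: 17.4
position: [0.4752, 0.1254, 0.1877]
ee_rot: [0.999, 0.026, -0.021, 0.018]
ft_force: [-0.1, -1.1, -6.6]
grip_width: 0.628
carrier in dock [-60.    6.3 172.2] turn needed deg [ 2.12 -2.34  0.02] F world [-0.1 -1.1 -6.6] T [-0.07 -0.15  0.05] w 53.4 t 17.40
shift to (-55,0) cm [0.6  0.53 0.  ] z now over bed 142.1540950700286
```

```bash
python3 -m pendant '[[[0.6,0.5,-3],[2.1,-2.3,0],200],[[0,0,-3],[0,0,0],200],[[0,0,-2.5],[0,0,0],200],[[0,0,0],[0,0,0],200]]'; python3 dk.py
```

```text
clock: 17.9
position: [0.4815, 0.1265, 0.0988]
ee_rot: [1.0, 0.024, -0.001, 0.001]
ft_force: [-0.0, -0.1, -5.9]
grip_width: 0.628
carrier in dock [-59.2  -0.1  83.3] turn needed deg [ 0.16 -0.07  0.35] F world [-0.  -0.1 -5.9] T [-0.07 -0.03 -0.04] w 53.4 t 17.90
shift to (-55,0) cm [-0.03  0.42  0.  ] z now over bed 53.33946675181747
```

```bash
python3 -m pendant '[[[0,0.4,-2],[0.1,0,0.35],200],[[0,0,-1],[0,0,0],200],[[0,0,0],[0,0,0],200]]'; python3 dk.py;  python3 - <<'E'
from h import *
s=grab("scene","s13");crop(s,180,110,320,260,5,"pics/s13.png")
t=grab("top","t13");crop(t,140,230,290,320,5,"pics/t13.png")
E
```

```text
clock: 18.27
position: [0.4836, 0.1292, 0.0706]
ee_rot: [1.0, 0.025, 0.001, 0.0]
ft_force: [-0.3, -0.5, -6.9]
grip_width: 0.629
carrier in dock [-56.6  -2.3  55.1] turn needed deg [0.05 0.08 0.18] F world [-0.3 -0.5 -6.9] T [-0.08  0.03  0.02] w 53.4 t 18.27
shift to (-55,0) cm [-0.24  0.15  0.  ] z now over bed 25.09487352056111
```

View pics/s13.png

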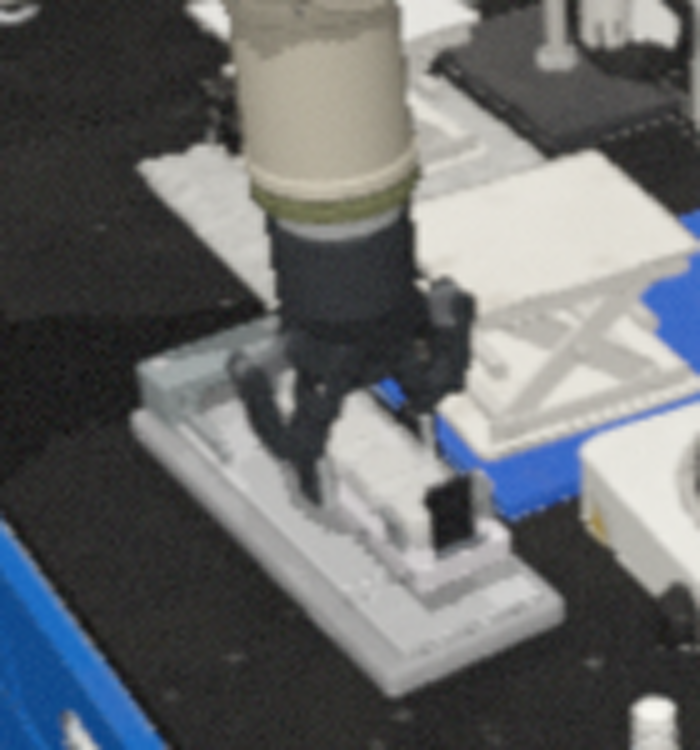

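View pics/t13.png

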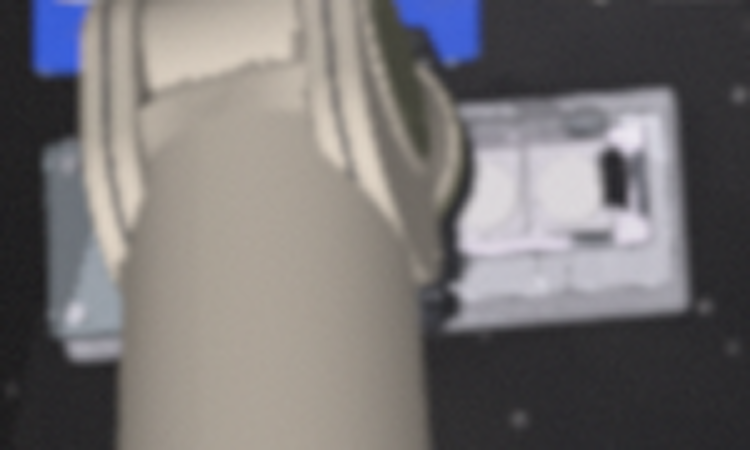

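```bash
python3 - <<'E'
from h import *
O=np.array([478.3,185,0]);Rd=R.from_euler('z',93.05,degrees=True).as_matrix()
C=Rd@np.array([-56.6,-2.3,55.1])+O
for f,b in(("t13",(140,230,5)),("s13",(180,110,5))):
    c=load(f"pics/{f}.npz");u0,v0,k=b
    for nm,q,base in(("heel+y top",(-96,28,16),C),("heel-y top",(-96,-28,16),C),("heel+y bot",(-96,28,0),C),("heel-y bot",(-96,-28,0),C),("hook",(-78.5,0,40),C),("bed +y",(-160,42,30),O),("bed -y",(-160,-42,30),O)):
        p=base+Rd@np.array(q);print(f,nm,((proj(c,p/1000)-[u0,v0]+.5)*k).round())
crop(load("pics/t13.npz"),225,240,285,300,12,"pics/t13b.png");crop(load("pics/s13.npz"),235,190,300,255,12,"pics/s13b.png")
E
```

```text
t13 heel+y top [646. 241.]
t13 heel-y top [638. 124.]
t13 heel+y bot [650. 245.]
t13 heel-y bot [642. 128.]
t13 hook [598. 179.]
t13 bed +y [673. 282.]
t13 bed -y [662. 110.]
s13 heel+y top [419. 575.]
s13 heel-y top [512. 535.]
s13 heel+y bot [422. 600.]
s13 heel-y bot [514. 560.]
s13 hook [445. 501.]
s13 bed +y [407. 657.]
s13 bed -y [543. 596.]
```

View pics/t13b.png

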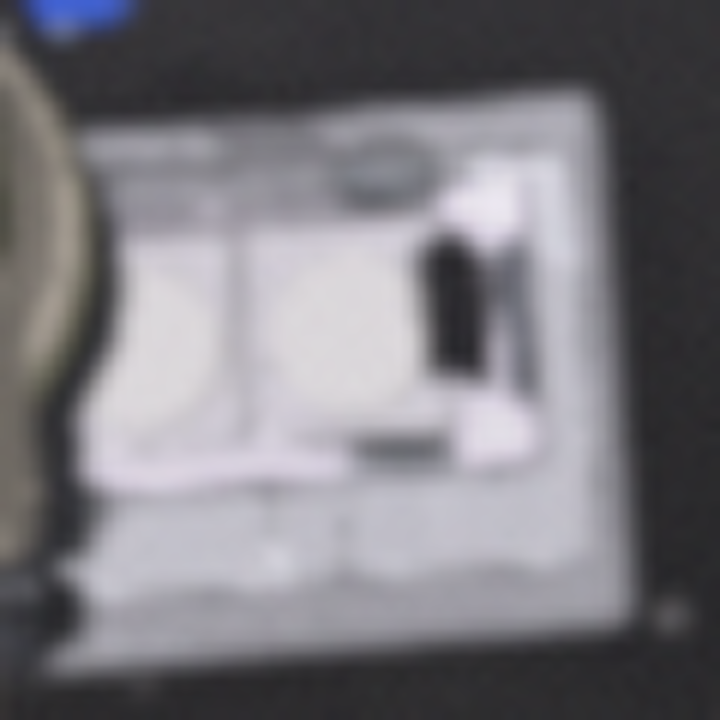

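View pics/s13b.png

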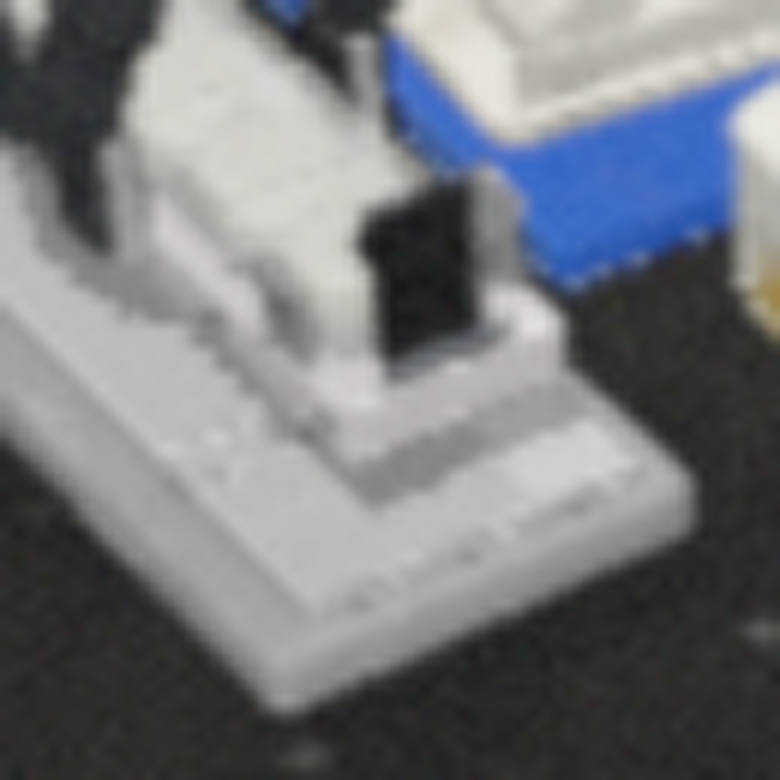

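```bash
python3 -m pendant '[[[-0.22,0.15,-1.2],[0,0,0.18],200],[[0,0,-0.8],[0,0,0],200],[[0,0,0],[0,0,0],200]]'; python3 dk.py
```

```text
clock: 18.75
position: [0.4823, 0.1314, 0.051]
ee_rot: [1.0, 0.027, 0.002, -0.0]
ft_force: [-0.5, 0.2, -6.0]
grip_width: 0.628
carrier in dock [-54.3  -1.1  35.5] turn needed deg [-0.05  0.24 -0.02] F world [-0.5  0.2 -6. ] T [-0.22  0.1  -0.  ] w 53.4 t 18.75
shift to (-55,0) cm [-0.11 -0.07  0.  ] z now over bed 5.4707938368758064
```

```bash
python3 -m pendant '[[[-0.1,0,-0.3],[0,0.24,0],200],[[0,0,-0.15],[0,0,0],200],[[0,0,0],[0,0,0],200]]'; python3 dk.py; python3 -m pendant '[[[0,0,-0.2],[0,0,0],200],[[0,0,-0.1],[0,0,0],200]]'; python3 dk.py
```

```text
clock: 19.12
position: [0.4816, 0.1315, 0.0466]
ee_rot: [1.0, 0.027, 0.0, -0.001]
ft_force: [0.3, -0.2, -5.4]
grip_width: 0.625
carrier in dock [-54.2  -0.5  31.1] turn needed deg [-0.06  0.02 -0.02] F world [ 0.3 -0.2 -5.4] T [-0.13  0.04 -0.03] w 53.1 t 19.12
shift to (-55,0) cm [-0.04 -0.08  0.  ] z now over bed 1.0890262027306505
clock: 19.38
position: [0.4818, 0.1315, 0.0453]
ee_rot: [1.0, 0.027, -0.0, -0.001]
ft_force: [-8.6, -2.3, 17.1]
grip_width: 0.631
carrier in dock [-54.2  -0.6  29.8] turn needed deg [-0.12 -0.03  0.01] F world [-8.6 -2.3 17.1] T [-0.66  2.01  0.07] w 53.7 t 19.38
shift to (-55,0) cm [-0.06 -0.08  0.  ] z now over bed -0.19703563379940192
```

```bash
python3 -m pendant '[[[-0.04,0,0.1],[0,0,0],200],[[-0.07,1,0],[0,0,0],200],[[-0.06,1,0],[0,0,0],200],[[0,0,0],[0,0,0],200]]'; python3 dk.py
```

```text
clock: 19.88
position: [0.4803, 0.1535, 0.0464]
ee_rot: [1.0, 0.027, 0.0, -0.001]
ft_force: [1.0, 1.0, -5.6]
grip_width: 0.629
carrier in dock [-32.2  -0.3  30.9] turn needed deg [-0.15  0.03 -0.03] F world [ 1.   1.  -5.6] T [0.02 0.02 0.04] w 53.4 t 19.88
shift to (-55,0) cm [ 0.09 -2.28  0.  ] z now over bed 0.9276049372223554
```

```bash
python3 -m pendant '[[[-0.05,0.8,-0.08],[0.1,0,0],200],[[-0.06,1,-0.03],[0,0,0],200],[[0,0,0],[0,0,0],200]]'; python3 dk.py
```

```text
clock: 20.25
position: [0.4794, 0.1727, 0.0455]
ee_rot: [1.0, 0.027, 0.001, -0.002]
ft_force: [-0.7, 1.9, -3.5]
grip_width: 0.63
carrier in dock [-13.   -0.5  30. ] turn needed deg [-0.25  0.06 -0.02] F world [-0.7  1.9 -3.5] T [ 0.25  0.1  -0.05] w 53.5 t 20.25
shift to (-55,0) cm [ 0.18 -4.2   0.  ] z now over bed -0.023083807159657965
```

```bash
python3 -m pendant '[[[-0.05,0.7,0],[0,0,0],200],[[-0.03,0.5,0],[0,0,0],200],[[0,0,0],[0,0,0],200]]'; python3 dk.py; python3 -m pendant '[[[-0.02,0.3,0],[0,0,0],200],[[-0.02,0.3,0],[0,0,0],200]]'; python3 dk.py
```

```text
clock: 20.62
position: [0.4786, 0.1854, 0.0455]
ee_rot: [1.0, 0.027, 0.001, -0.002]
ft_force: [-0.1, 0.4, -3.8]
grip_width: 0.627
carrier in dock [-0.2 -0.3 30. ] turn needed deg [-0.25  0.06 -0.01] F world [-0.1  0.4 -3.8] T [-0.01  0.01 -0.08] w 53.3 t 20.62
shift to (-55,0) cm [ 0.26 -5.48  0.  ] z now over bed -0.02768512691043412
clock: 20.88
position: [0.4783, 0.1892, 0.0454]
ee_rot: [1.0, 0.026, 0.0, -0.001]
ft_force: [-1.0, -15.0, 4.9]
grip_width: 0.625
carrier in dock [ 3.6 -0.2 29.9] turn needed deg [-0.08  0.02  0.08] F world [ -1.  -15.    4.9] T [-3.2   0.21  0.38] w 53.1 t 20.88
shift to (-55,0) cm [ 0.29 -5.85  0.  ] z now over bed -0.1499933785684462
```

```bash
python3 -m pendant '[[[-0.01,0.25,0],[0,0,0],200],[[-0.01,0.25,0],[0,0,0],200]]'; python3 dk.py; python3 - <<'E'
from h import *
s=grab("scene","s14");crop(s,225,180,310,255,9,"pics/s14.png")
t=grab("top","t14");crop(t,210,240,290,310,9,"pics/t14.png")
E
```

```text
clock: 21.12
position: [0.4783, 0.1892, 0.0453]
ee_rot: [1.0, 0.025, -0.001, 0.002]
ft_force: [-2.4, -11.1, 3.4]
grip_width: 0.626
carrier in dock [ 3.6 -0.2 29.8] turn needed deg [ 0.28 -0.06  0.19] F world [ -2.4 -11.1   3.4] T [-2.29  0.05  0.85] w 53.2 t 21.12
shift to (-55,0) cm [ 0.29 -5.85  0.  ] z now over bed -0.16107729058348497
```

View pics/s14.png

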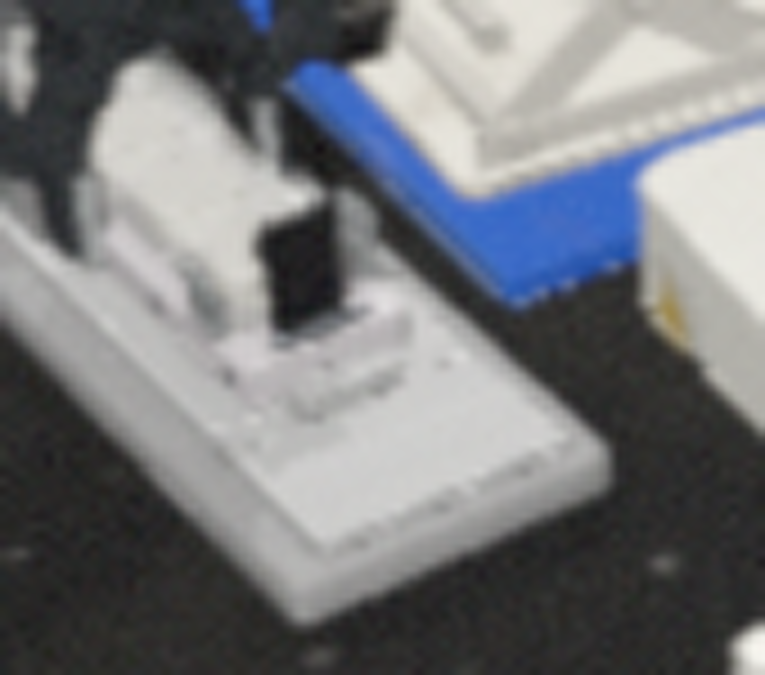

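View pics/t14.png

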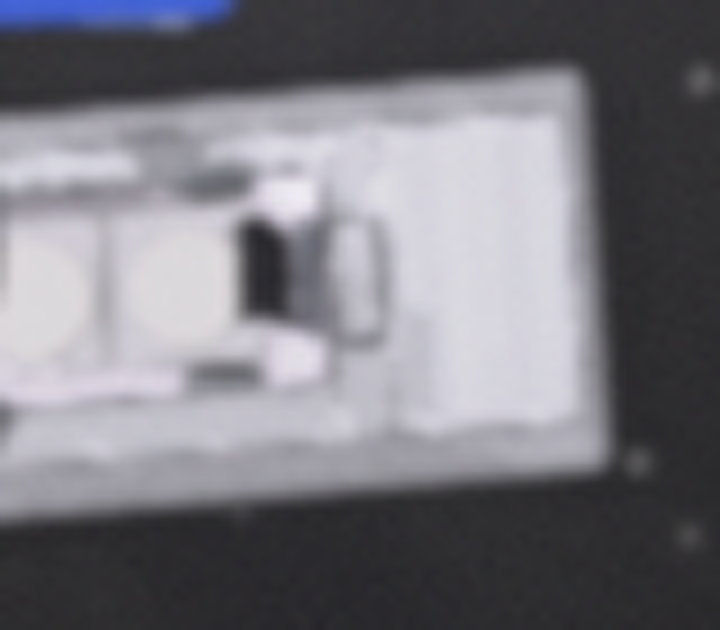

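```bash
python3 - <<'E'
from m1 import *
o=np.array([478.3,185.]);a=93.0
for n in("t14","s14"):
    c=load(f"pics/{n}.npz");P=cloud(c);q=inframe(P[...,:2]*1000,o,a)
    f=lambda m:np.round(np.median(P[...,2][m])*1000,1)
    print(n,[(x,f((abs(q[...,0]-x)<1.5)&(abs(q[...,1])<12))) for x in range(-125,-75,3)])
E
python3 -m pendant '[[[0,-0.05,0],[0,0,0],90],[[0,0,0],[0,0,0],90],[[0,0,0],[0,0,0],90],[[0,0,0],[0,0,0],90]]'; python3 dk.py
```

```text
t14 [(-125, np.float64(29.3)), (-122, np.float64(28.2)), (-119, np.float64(29.6)), (-116, np.float64(27.5)), (-113, np.float64(29.8)), (-110, np.float64(28.5)), (-107, np.float64(32.7)), (-104, np.float64(37.7)), (-101, np.float64(36.0)), (-98, np.float64(36.1)), (-95, np.float64(34.9)), (-92, np.float64(48.6)), (-89, np.float64(47.0)), (-86, np.float64(67.9)), (-83, np.float64(83.4)), (-80, np.float64(80.1)), (-77, np.float64(72.8))]
s14 [(-125, np.float64(30.6)), (-122, np.float64(30.5)), (-119, np.float64(31.5)), (-116, np.float64(30.8)), (-113, np.float64(30.6)), (-110, np.float64(32.2)), (-107, np.float64(35.1)), (-104, np.float64(36.3)), (-101, np.float64(38.5)), (-98, np.float64(39.3)), (-95, np.float64(43.1)), (-92, np.float64(45.9)), (-89, np.float64(51.8)), (-86, np.float64(71.3)), (-83, np.float64(64.9)), (-80, np.float64(67.4)), (-77, np.float64(60.6))]
clock: 21.72
position: [0.478, 0.189, 0.045]
ee_rot: [1.0, 0.025, -0.001, 0.002]
ft_force: [0.8, -1.4, -4.3]
grip_width: 0.647
carrier in dock [ 3.4  0.1 29.5] turn needed deg [ 0.26 -0.08  0.21] F world [ 0.8 -1.4 -4.3] T [-0.31 -0.05 -0.02] w 55.0 t 21.73
shift to (-55,0) cm [ 0.32 -5.83  0.  ] z now over bed -0.48764337306619154
```

```bash
python3 -m pendant '[[[0,0,0],[0,0,0],50],[[0,0,0],[0,0,0],50],[[0,0,0],[0,0,0],50]]'; python3 dk.py; python3 -m pendant '[[[0,0,1],[0,0,0],50],[[0,0,3],[0,0,0],50],[[0,0,4],[0,0,0],50],[[0,0,5],[0,0,0],50],[[0,0,4],[0,0,0],50],[[-3,-6,0],[0,0,0],50],[[-3,-6,0],[0,0,0],50],[[0,-6,0],[0,0,0],50],[[0,-6,0],[0,0,0],50],[[0,-6,0],[0,0,0],50],[[0,-4,0],[0,0,0],50],[[0,0,0],[0,0,0],50]]'; python3 st.py; python3 - <<'E'
from m1 import *
s=grab("scene","s15");crop(s,190,160,310,260,6,"pics/s15.png");cv2.imwrite("pics/s15f.png",s["pixels"][:,:,::-1])
t=grab("top","t15");crop(t,140,240,290,310,5,"pics/t15.png")
o=np.array([478.3,185.]);a=93.0
for n in("t15","s15"):
    c=load(f"pics/{n}.npz");P=cloud(c);q=inframe(P[...,:2]*1000,o,a)
    f=lambda m:np.round(np.median(P[...,2][m])*1000,1)
    print(n,[(x,f((abs(q[...,0]-x)<1.5)&(abs(q[...,1])<12))) for x in list(range(-119,-75,3))+list(range(-70,140,8))])
E
```

```text
clock: 22.1
position: [0.4791, 0.1904, 0.0462]
ee_rot: [1.0, 0.025, 0.0, 0.001]
ft_force: [-0.6, 1.0, 0.5]
grip_width: 0.803
carrier in dock [ 4.7 -1.1 30.7] turn needed deg [0.14 0.05 0.17] F world [-0.6  1.   0.5] T [0.01 0.05 0.  ] w 68.2 t 22.10
shift to (-55,0) cm [ 0.21 -5.97  0.  ] z now over bed 0.6828453724586367
clock: 23.6
position: [0.4188, -0.1553, 0.2305]
ee_rot: [1.0, 0.024, 0.007, -0.002]
ft_force: [-0.4, 0.3, -0.3]
grip_width: 0.803
t 23.6 pos mm [ 418.8 -155.3  230.5] jaw deg 2.75 z [ 0.014  0.005 -1.   ] x [0.999 0.048 0.014] F [-0.4  0.3 -0.3] T [0.02 0.03 0.05] w 68.2 j [-0.62 -0.16  0.83  1.97  0.11  1.26  0.21]
t15 [(-119, np.float64(27.1)), (-116, np.float64(29.2)), (-113, np.float64(28.6)), (-110, np.float64(29.5)), (-107, np.float64(36.7)), (-104, np.float64(37.0)), (-101, np.float64(36.9)), (-98, np.float64(36.5)), (-95, np.float64(38.8)), (-92, np.float64(47.3)), (-89, np.float64(47.4)), (-86, np.float64(71.9)), (-83, np.float64(84.0)), (-80, np.float64(79.7)), (-77, np.float64(72.4)), (-70, np.float64(66.3)), (-62, np.float64(66.1)), (-54, np.float64(68.5)), (-46, np.float64(65.0)), (-38, np.float64(66.4)), (-30, np.float64(66.6)), (-22, np.float64(67.4)), (-14, np.float64(67.9)), (-6, np.float64(67.3)), (2, np.float64(65.3)), (10, np.float64(67.0)), (18, np.float64(66.7)), (26, np.float64(67.1)), (34, np.float64(66.8)), (42, np.float64(65.0)), (50, np.float64(65.3)), (58, np.float64(67.2)), (66, np.float64(67.5)), (74, np.float64(66.7)), (82, np.float64(78.0)), (90, np.float64(80.2)), (98, np.float64(78.3)), (106, np.float64(nan)), (114, np.float64(56.8)), (122, np.float64(56.3)), (130, np.float64(58.0)), (138, np.float64(nan))]
  return _methods._mean(a, axis=axis, dtype=dtype,
  ret = ret.dtype.type(ret / rcount)
```

View pics/s15.png

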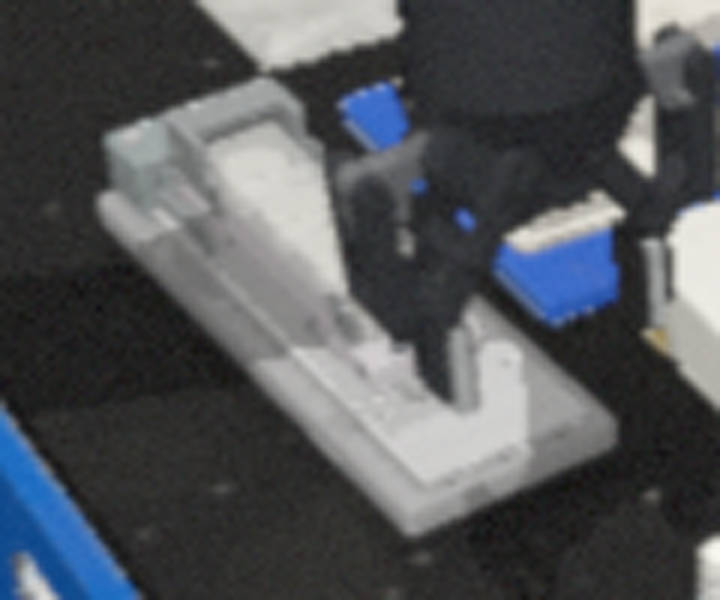

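View pics/t15.png

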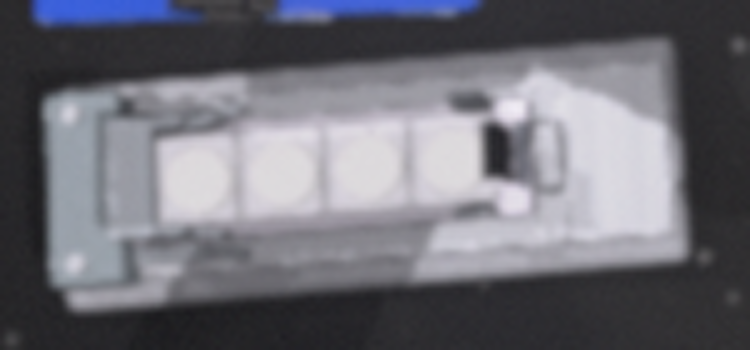

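View pics/s15f.png

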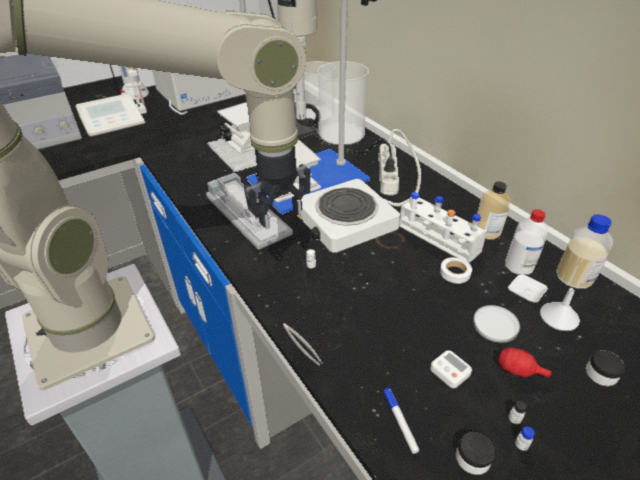

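```bash
python3 -c "
from workcell import manip
print(manip.hand_in())"
```

```text
the job is handed in; nothing more can be done
None
```

The sample case is clipped into the carrier, and the carrier is home in the mixer dock with the pawl up behind it. I handed the job in at about 23.7 s of the 66 s allowed.

**What I did**
- I gripped the case towards its heel end and tilted it 16° with the toe low. I tucked the toe under the lip and pressed the heel down with about 19 N.
- I carried both as one unit to the dock, laid the carrier on the bed and slid it against the jaw with up to 15 N. Then I let go and backed the arm well clear.

**Last checks**
- **Case:** its top reads level at 65–71 mm above the worktop along its whole length (68 expected), and the clip stands upright over its heel end.
- **Pawl:** the top camera reads it at about 37 mm against a 30 mm bed, so it is up directly behind the carrier's heel. In the last scene view the gripper hid part of the pawl, so one reading there (30 mm) does not count.
- **Bystanders:** the tweezers, vial, timer and marker look to be where they started. I judged this by eye and did not measure it.

**What disagreed**
- While I tucked and pressed the case, the carrier slid about 5–7 mm and turned about 1.5° on the worktop. I measured it again before gripping it.
- By my measured dock position the carrier stopped at x = 3.6 mm instead of 1.5 mm. That is within the 2 mm camera calibration plus my grip estimate, and the stop force and the raised pawl both say it is home.

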